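Dry a washed lapping cap on its peg and inspect its face under the reading lens

TASK

The washed brass lapping cap lies on its side: turn it mouth down and set it fully home on the stand's white drying peg, dark working face up, and let go of it. Then pick up the reading lens by its handle and hold it level, centred over the cap's working face, with the rim of the lens at the height of the red line on the column's collar. Do not let the lens knock against the cap, leave the collar as it is set and the other things on the bench where they are, and finish while still holding the lens there in the air.

Things in the scene. Friction and masses are not known exactly. Their poses are not given: they have to be found in the camera images.
- lap_cap: Brass lapping cap: hollow octagonal cup, 44 mm across flats, 50 mm long, 160 g; closed end has a dark round face; bore 34 mm across flats, 42 mm deep. Origin: centre of the open mouth; z axis: mouth to closed end. At first it lies still on a flat on the towel or green mat (both 3 mm thick), axis level, mouth roughly away from the robot; two upright flats at its sides can be gripped.
- cap_face (a point): Centre of the cap's dark working face (closed end), 50 mm from the mouth along the cap's z axis.
- stand: Heavy fixed stand: grey base plate 150 x 100 mm, top at 14 mm, reaching 55 mm to -x and 95 mm to +x of the origin. Origin: underside, on the drying peg's axis; x axis: from the peg to the column, roughly away from the robot. Steel column, 12 mm thick, 236 mm tall, 78 mm from the peg's axis.
- peg_top (a point): Centre of the flat top of the white upright drying peg, 70 mm above the bench; peg 27 mm thick, top edge bevelled to 20 mm. A cap fully home rests with its closed end on the peg's top: mouth 28 mm above the bench (14 mm clear of the base), working face 78 mm above the bench.
- focus_mark (a point): Centre of the black clamp collar on the column (29 mm thick, 18 mm tall, thumb screw on the far side), at mid height of the 5 mm red line round it. Its height, 140 to 195 mm above the bench, differs from start to start and marks where the lens is to be held.
- loupe: Reading lens, 70 g, lying flat on the towel or the green mat (both 3 mm thick): dark steel rim 54 mm across, 12 mm tall, clear lens; straight black handle, 16 mm wide, 14 mm tall, along -x from 40 to 136 mm from the lens's centre. Origin: underside, below the lens's centre; z axis: square to the lens, up. The handle points roughly towards the robot at first.
- lens (a point): Centre of the lens, 7 mm above the loupe's underside, at mid height of the rim.
- loupe_grip (a point): Middle of the handle, 85 mm from the lens's centre, 7 mm above the underside.
- felt_cup_5: Bystander: small white pot with a black cap, 39 x 39 x 66 mm, loose; origin at the centre of its underside.
- dropper: Bystander: small white dropper bottle with a red tip, 31 x 31 x 89 mm, loose; origin at the centre of its underside.
- paste_tin: Bystander: flat round white tin, 70 x 70 x 27 mm, loose; origin at the centre of its underside.

How it is judged:
By the outcome, as a careful person would: the job done as asked, in the order asked, and still so for the second after the job is handed in, while the arm keeps its last pose, push and grip.
It also fails if it takes over 72 s, if anything falls off the work surface, if the arm or the gripper's body presses on something with over 40 N, if the wrist force passes 120 N, or if a joint passes its speed limit or range.

ROBOT

A 7-joint arm with a two-finger parallel gripper is mounted at the origin on a cart in front of the work surface, level with it; the furniture and walls round the work are solid. World frame = base frame: x ahead of the robot, y to its left, z up, the work surface at z = 0. Lengths are in m, angles in rad, forces in N, time in s.
With the tool pointing down it reaches from about 0.4 to 0.875 m from the base axis. Payload 19.3 kg.
Tool frame: the origin (TCP) lies midway between the tips of the shut fingers; the grasp point (between the pads) lies bot.pinch_z behind it (bot.pinch_z is the distance from the TCP to the grasp point, in m); z points along the fingers, y is the line along which they close (so a half turn about z gives the same grasp; the last joint's range is limited). The gripper opens to 85 mm and grips with 20 to 120 N. Pads are 22 mm wide; open, the fingers measure 114 mm over their backs; the gripper's body (76 mm by 85 mm) begins 54 mm behind the grasp point. The pads swing forward as they close: fully open they stand 13 mm farther back than shut.
Start: joints at [-1.345, 0.521, -0.036, 1.599, 0.021, 1.021, -0.113], TCP at [0.182, 0.598, 0.231] pointing down, gripper open.
Joint ranges: [-2.91, 2.91], [-0.3, 2.13], [-1.5, 1.42], [0.17, 2.43], [-1.26, 4.41], [0.16, 1.93], [-2.52, 2.52]. Speed limits (rad/s): [1.89, 1.89, 2.39, 2.39, 3.01, 3.01, 3.01].

INTERFACE

Orientations are given as [roll, pitch, yaw] about the fixed x, y, z axes, in that order (R = Rz(yaw) Ry(pitch) Rx(roll)).
In Python, from workcell import readout, grab_frame, camera_info, workorder, bot gives the robot as it stands. The module is installed in compiled form; this text tells all that it offers.
- The arm moves only by the tool drive_tool, never from a script. Its argument "targets" is a list of rows, each an object of numbers: "dx", "dy", "dz": the shift along the tool's x, y, z as a fraction of full scale; "yaw": the turn about the tool's z as a fraction of full scale; "fingers": the closure, from 0 (fully open) to 1 (shut). In form: [{"dx": .., "dy": .., "dz": .., "yaw": .., "fingers": ..}, ...]. A call has 1 to 20 rows; each row shifts and turns the commanded pose from where the row before left it, along the tool's axes as they then stand; what a row does not reach is not made up. Full scale, the value 1, is 0.1 m for a shift and 90 degrees for a turn. A row lasts 1/10 s, in which the tool goes at most 50 mm and 8.59 degrees, less where a joint would pass 70% of its speed; a pose out of reach is approached as far as the arm can. A call with a number of a shift or a turn outside -1 to 1 is refused whole. A call with a gripper value outside its range is refused whole. The fingers move at their own pace and stop on an object; "squeeze" is the grip in N (left out, the last holds). Time passes only in rows, so rows that do not move let the fingers close. It gives the time, the measured TCP pose, the force, the opening and the grip force at its end, in the units of the state.
- readout.observe(): the state, without advancing time (a new reading comes with each control period).
- grab_frame(name): name is "side" or "top" or "wrist"; returns the picture (384x512x3 uint8, blue, green, red); there is no depth.
- camera_info(name): a dict with "fx", "fy", "cx", "cy" (pixels), "T" (4x4, takes a point from camera to world coordinates); the wrist camera has in their place "hand_eye" (4x4, takes a point from camera to tool coordinates, whose origin is the TCP and whose axes are the flange's). Camera axes: x right, y up, looking along -z (the intrinsics and any distortion apply to the point x, -y, -z); pixel columns grow to the right and rows downward; lengths in m; the calibration is good to about 2 mm. A picture is of the moment at which its call begins: read the wrist's pose just before it. camera_info takes no time and is no camera call.
- workorder.job_done(): hands the job in; it is judged then, once.
The state is a dict: "clock": time; "qpos": joint angles; "qd": joint speeds; "joint_efforts": joint torques, N m; "position": TCP position; "tool_rot": TCP orientation; "force": force on the tool from outside, world axes, zero at the start; "moment": the same for the moment, N m; "grip_width": finger opening in m; "finger_force": force on a finger pad.
Only numpy, scipy, OpenCV 4.12 (cv2) and the standard library are available. Lean on these libraries where they do the work, as an engineer would, in place of code of your own. Each camera call takes 0.05 s, during which the arm holds its last target. There are 200 camera calls.

## Working session

There is one attempt and no reset: what is moved stays moved. The work goes in short steps, Python scripts to look and compute and a tool call to move; the robot and the scene stay as the last step left them, time stands still between calls to the robot, and variables do not carry over. Pictures are saved under pics/ and viewed, at most 10 in all, crops included, and the job is handed in when it is done.

Besides the shell and the picture viewer there is one more tool, called after "Emit:" as name([rows], argument=value, ...), one row to a line, values as JSON. drive_tool: Moves the arm, as the interface text tells. Shift numbers are shares of 0.1 m and turn numbers shares of 90 degrees, none past 1 either way. Its arguments: {"type":"object","properties":{"targets":{"type":"array","items":{"type":"object","properties":{"dx":{"type":"number","minimum":-1,"maximum":1},"dy":{"type":"number","minimum":-1,"maximum":1},"dz":{"type":"number","minimum":-1,"maximum":1},"yaw":{"type":"number","minimum":-1,"maximum":1},"fingers":{"type":"number"}}}},"squeeze":{"type":"number"}},"required":["targets"]}

```bash
mkdir -p pics; python3 - <<'E'
from workcell import readout, grab_frame, camera_info, bot
import cv2,numpy as np
np.set_printoptions(precision=4,suppress=True)
print(readout.observe()); print(bot.pinch_z)
for n in ["side","top","wrist"]:
    print(n,camera_info(n))
a=grab_frame("top");b=grab_frame("side")
cv2.imwrite("pics/top.png",cv2.resize(a,(800,600),interpolation=cv2.INTER_CUBIC));cv2.imwrite("pics/side.png",cv2.resize(b,(800,600),interpolation=cv2.INTER_CUBIC))
cv2.imwrite("top_raw.png",a);cv2.imwrite("side_raw.png",b)
E
```

```text
{'clock': 0.0, 'qpos': array([-1.3452,  0.522 , -0.0364,  1.6   ,  0.0212,  1.0211, -0.1128]), 'qd': array([-0.0001,  0.0004, -0.0001,  0.0005,  0.0002,  0.0006,  0.0007]), 'joint_efforts': array([  0.0007, -92.7095,   1.9801, -36.9935,   0.0179,   0.0082,
        -0.    ]), 'position': array([0.1821, 0.5975, 0.2307]), 'tool_rot': array([-3.1404,  0.0001,  2.8458]), 'force': array([ 0.621 , -0.2799,  0.0434]), 'moment': array([ 0.0119, -0.0143,  0.0119]), 'finger_force': 0.0, 'grip_width': 0.08525526924721137}
0.0187
side {'fx': 422.1267527194064, 'fy': 422.1267527194064, 'cx': 257.278526959731, 'cy': 194.74689502412923, 'T': array([[-0.9961,  0.0584, -0.0664,  0.5685],
       [-0.0845, -0.4079,  0.9091,  1.052 ],
       [ 0.026 ,  0.9112,  0.4112,  0.5802],
       [ 0.    ,  0.    ,  0.    ,  1.    ]])}
top {'fx': 361.95160607409673, 'fy': 361.95160607409673, 'cx': 248.72014776695698, 'cy': 190.8869462334592, 'T': array([[ 0.1586,  0.9669, -0.1997,  0.431 ],
       [-0.9873,  0.1566, -0.0262, -0.0096],
       [ 0.006 ,  0.2013,  0.9795,  1.1516],
       [ 0.    ,  0.    ,  0.    ,  1.    ]])}
wrist {'fx': 308.4338749442911, 'fy': 308.4338749442911, 'cx': 252.66681900762015, 'cy': 190.57628080663486, 'hand_eye': array([[-0.0002,  0.9625,  0.2713,  0.0684],
       [ 1.    ,  0.0006, -0.0014,  0.0006],
       [-0.0015,  0.2713, -0.9625, -0.142 ],
       [ 0.    ,  0.    ,  0.    ,  1.    ]])}
```

View pics/top.png

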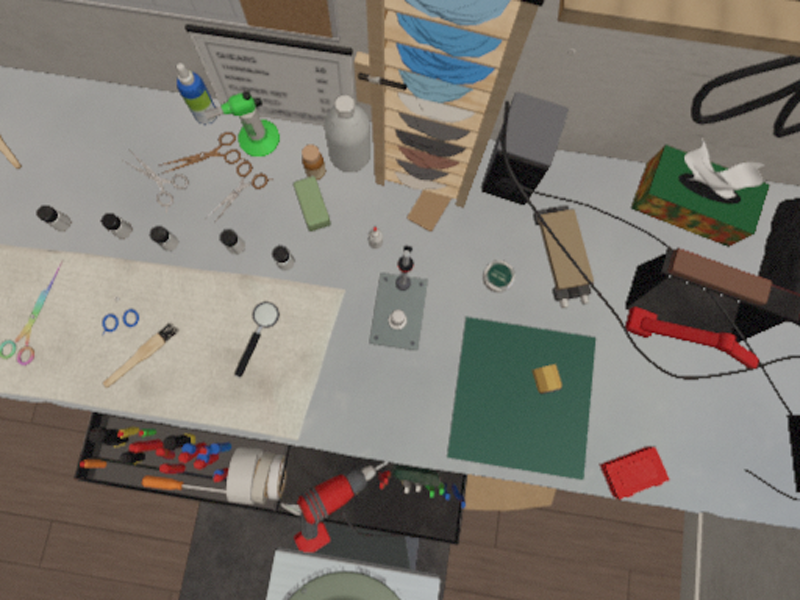

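View pics/side.png

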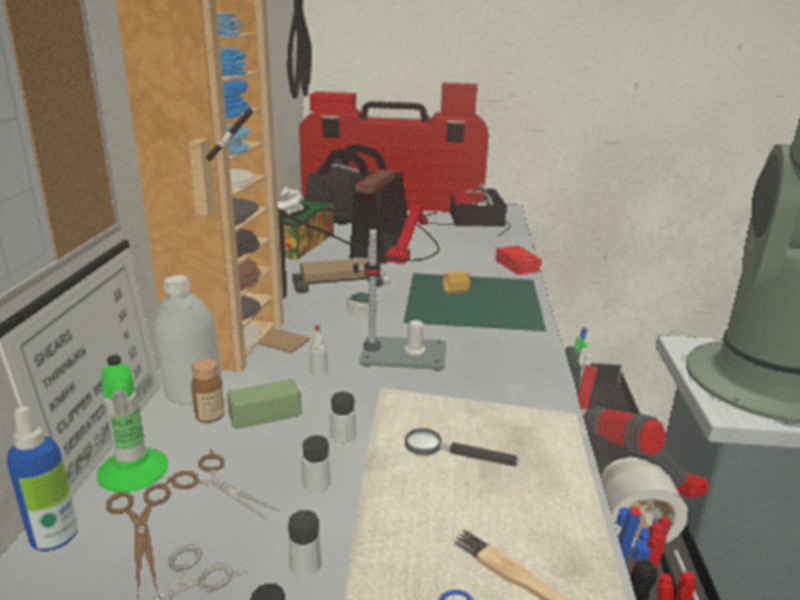

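The top view (800x600) shows the cap on the green mat at (548,378), the peg at (398,320), the column top at (407,252), and the loupe on the towel with its lens at (265,315) and handle end at (240,374). In the side view the red line is at about (372,270). Next I'll enlarge crops to read pixels more precisely.

```bash
cat > h.py <<'E'
import numpy as np,cv2
from workcell import readout,grab_frame,camera_info
from scipy.spatial.transform import Rotation as R
np.set_printoptions(precision=4,suppress=True)
def camT(n,s=None):
    c=camera_info(n)
    if n!="wrist": return c,c["T"]
    T=np.eye(4);T[:3,:3]=R.from_euler("xyz",s["tool_rot"]).as_matrix();T[:3,3]=s["position"]
    return c,T@c["hand_eye"]
def proj(n,p,s=None):
    c,T=camT(n,s);q=np.linalg.inv(T)@np.r_[p,1]
    return np.array([c["cx"]+c["fx"]*q[0]/-q[2],c["cy"]+c["fy"]*-q[1]/-q[2]])
def ray(n,uv,s=None):
    c,T=camT(n,s)
    d=T[:3,:3]@np.array([(uv[0]-c["cx"])/c["fx"],-(uv[1]-c["cy"])/c["fy"],-1]);return T[:3,3],d
def atz(n,uv,z,s=None):
    o,d=ray(n,uv,s);return o+d*(z-o[2])/d[2]
def tri(l):
    A=0;b=0
    for n,uv,s in l:
        o,d=ray(n,uv,s);d=d/np.linalg.norm(d);M=np.eye(3)-np.outer(d,d);A=A+M;b=b+M@o
    return np.linalg.solve(A,b)
def tile(img,u,v,w,h,k):
    t=cv2.resize(img[v:v+h,u:u+w],None,fx=k,fy=k,interpolation=cv2.INTER_CUBIC)
    for i in range(0,w,10):
        cv2.line(t,(i*k,0),(i*k,6 if (u+i)%50 else 16),(0,0,255),1)
        if (u+i)%20==0: cv2.putText(t,str(u+i),(i*k,26),0,.35,(0,0,255),1)
    for i in range(0,h,10):
        cv2.line(t,(0,i*k),(6,i*k),(0,0,255),1)
        if (v+i)%20==0: cv2.putText(t,str(v+i),(8,i*k+4),0,.35,(0,0,255),1)
    return t
E
python3 - <<'E'
from h import *
a=cv2.imread("top_raw.png");b=cv2.imread("side_raw.png")
r1=np.hstack([tile(a,330,220,50,50,5),tile(a,230,150,50,80,5)[:250*1],tile(a,140,180,50,70,5)[:250]]) if 0 else None
# tiles 260x300
T=[tile(a,330,220,52,60,5),tile(a,230,160,52,60,5),tile(a,145,185,52,60,5),tile(b,260,160,52,60,5),tile(b,225,165,52,60,5),tile(b,255,265,80,40,5)[:, :260]]
T[5]=cv2.copyMakeBorder(T[5],0,100,0,0,0)
cv2.imwrite("pics/t1.png",np.vstack([np.hstack(T[:3]),np.hstack(T[3:])]))
E
```

```text
(no output)
```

View pics/t1.png

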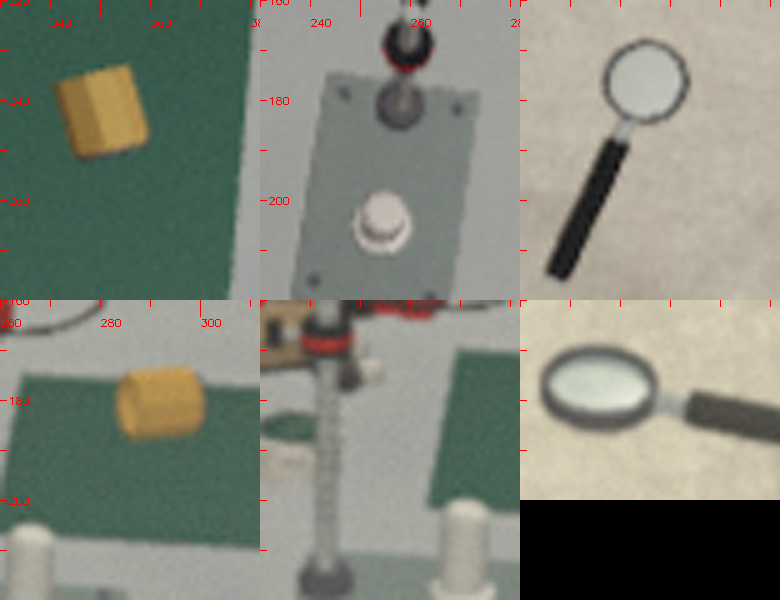

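```bash
python3 - <<'E'
from h import *
def t(u0,v0,l): return [(u0+x/5,v0+y/5) for x,y in l]
print("cap top-edge line & right edge, z=.047")
for p in t(330,220,[(95,75),(115,150),(132,65),(150,137)]): print(atz("top",p,.047))
pt=t(230,160,[(383-260,208)])[0]; ps=t(225,165,[(465-260,503-300)])[0]
print("peg top",atz("top",pt,.07),tri([("top",pt,None),("side",(225+205/5,165+206/5),None)]))
ct=(230+(408-260)/5,160+45/5);cs=(225+(327-260)/5,165+42/5)
print("collar tri",tri([("top",ct,None),("side",cs,None)]))
print("col base",atz("top",(230+(400-260)/5,160+108/5),.014), atz("side",(225+65/5,165+285/5),.014))
print("lens",atz("top",(145+(646-520)/5,185+82/5),.012),"hend",atz("top",(145+(560-520)/5,185+273/5),.014),"hstart",atz("top",(145+(618-520)/5,185+142/5),.014))
s=readout.observe()
print(R.from_euler("xyz",s["tool_rot"]).as_matrix(), proj("top",s["position"]))
E
```

```text
cap top-edge line & right edge, z=.047
[ 0.5696 -0.3032  0.047 ]
[ 0.5266 -0.3198  0.047 ]
[ 0.5793 -0.3249  0.047 ]
[ 0.5377 -0.3399  0.047 ]
peg top [ 0.6216 -0.0035  0.07  ] [ 0.6211 -0.0035  0.0695]
collar tri [ 0.6991 -0.0035  0.1628]
col base [ 0.6979 -0.0039  0.014 ] [ 0.6985 -0.004   0.014 ]
lens [0.5895 0.2628 0.012 ] hend [0.4622 0.2908 0.014 ] hstart [0.5486 0.272  0.014 ]
[[-0.9566  0.2915 -0.0002]
 [ 0.2915  0.9566 -0.001 ]
 [-0.0001 -0.001  -1.    ]] [-19.9622 328.8716]
```

The crops confirm the geometry. The peg top triangulates to (0.621, -0.004, 0.070) and the column stands 78 mm beyond it. The red line is at z≈0.163, and the cap centre is about (0.553, -0.322) with its axis near 20°. I'll move over to the cap and look with the wrist camera.

Emit:
drive_tool([
  {"dx": -0.3,"dy": -0.18,"dz": -0.02,"fingers": 0},
  {"dx": -0.3,"dy": -0.18,"dz": -0.02},
  {"dx": -0.3,"dy": -0.18,"dz": -0.02},
  {"dx": -0.3,"dy": -0.18,"dz": -0.02},
  {"dx": -0.3,"dy": -0.18,"dz": -0.02},
  {"dx": -0.3,"dy": -0.18,"dz": -0.02},
  {"dx": -0.3,"dy": -0.18,"dz": -0.02},
  {"dx": -0.3,"dy": -0.18,"dz": -0.02},
  {"dx": -0.3,"dy": -0.18},
  {"dx": -0.3,"dy": -0.18},
  {"dx": -0.3,"dy": -0.18},
  {"dx": -0.3,"dy": -0.18},
  {"dx": 0},
])

```text
invalid input
```

Emit:
drive_tool([
  {"dx": -0.1,"dy": -0.29},
  {"dx": -0.1,"dy": -0.29},
  {"dx": -0.1,"dy": -0.29},
  {"dx": -0.1,"dy": -0.29},
  {"dx": -0.1,"dy": -0.29},
  {"dx": -0.1,"dy": -0.29},
  {"dx": -0.1,"dy": -0.29},
  {"dx": -0.1,"dy": -0.29},
  {"dx": -0.1,"dy": -0.29},
  {"dx": -0.1,"dy": -0.29},
  {"dx": -0.1,"dy": -0.29},
  {"dx": -0.1,"dy": -0.29},
  {"dx": -0.1,"dy": -0.29},
  {"dx": -0.1,"dy": -0.29},
  {"dx": -0.1,"dy": -0.29},
  {"dx": -0.1,"dy": -0.29},
  {"dx": -0.1,"dy": -0.29},
  {"dx": -0.1,"dy": -0.29},
  {"dx": -0.1,"dy": -0.29},
  {"dx": -0.1,"dy": -0.29},
])

```text
invalid input
```

Emit:
drive_tool([
  {"yaw": -0.084},
  {"yaw": -0.084},
  {"yaw": -0.084},
  {"yaw": -0.084},
  {"yaw": -0.084},
  {"dx": 0},
  {"dx": 0},
  {"dx": 0},
])

```text
invalid input
```

```bash
python3 - <<'E'
from h import *
s=readout.observe();print(s["clock"],s["position"],s["tool_rot"],s["force"])
a=grab_frame("wrist");cv2.imwrite("w1.png",a);np.save("s1.npy",s,allow_pickle=True)
uv=proj("wrist",[.553,-.322,.03],s);print(uv)
u,v=(np.clip(uv-[60,50],0,[392,284])).astype(int)//10*10
cv2.imwrite("pics/w1.png",tile(a,u,v,120,100,6))
E
```

```text
0.1 [0.1822 0.5976 0.2308] [-3.1406  0.0001  2.8458] [-1.0749  0.9858 -0.0467]
[-207.9156  532.071 ]
```

View pics/w1.png

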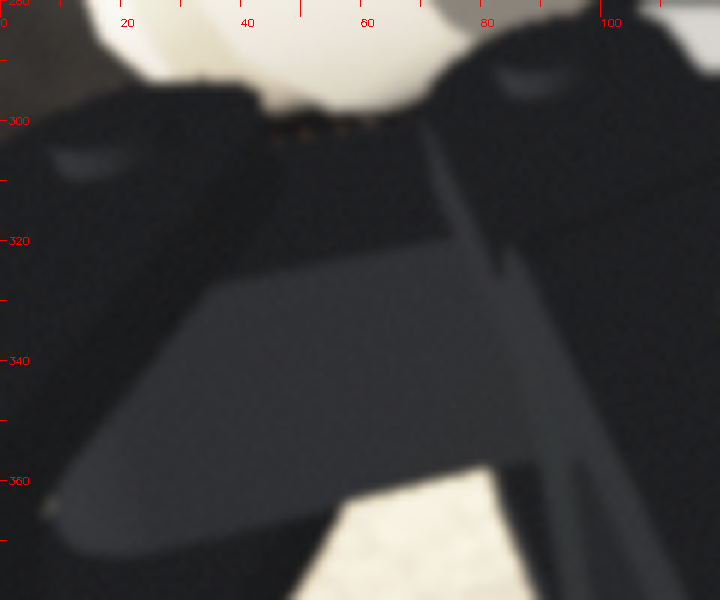

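Every move was refused, so the arm hasn't moved and that picture shows only the drawer. Rows probably need all five fields.

Emit:
drive_tool([
  {"dx": -0.3,"dy": -0.18,"dz": -0.02,"yaw": 0,"fingers": 0},
  {"dx": -0.3,"dy": -0.18,"dz": -0.02,"yaw": 0,"fingers": 0},
  {"dx": -0.3,"dy": -0.18,"dz": -0.02,"yaw": 0,"fingers": 0},
  {"dx": -0.3,"dy": -0.18,"dz": -0.02,"yaw": 0,"fingers": 0},
  {"dx": -0.3,"dy": -0.18,"dz": -0.02,"yaw": 0,"fingers": 0},
  {"dx": -0.3,"dy": -0.18,"dz": -0.02,"yaw": 0,"fingers": 0},
  {"dx": -0.3,"dy": -0.18,"dz": -0.02,"yaw": 0,"fingers": 0},
  {"dx": -0.3,"dy": -0.18,"dz": -0.02,"yaw": 0,"fingers": 0},
  {"dx": -0.3,"dy": -0.18,"dz": 0,"yaw": 0,"fingers": 0},
  {"dx": -0.3,"dy": -0.18,"dz": 0,"yaw": 0,"fingers": 0},
  {"dx": -0.3,"dy": -0.18,"dz": 0,"yaw": 0,"fingers": 0},
  {"dx": -0.3,"dy": -0.18,"dz": 0,"yaw": 0,"fingers": 0},
])

```text
clock: 1.35
position: [0.4643, 0.285, 0.2472]
tool_rot: [-3.141, -0.0, 2.846]
force: [-0.1, 1.2, -0.2]
grip_width: 0.0855
finger_force: 0.0
```

Emit:
drive_tool([
  {"dx": -0.1,"dy": -0.29,"dz": 0,"yaw": 0,"fingers": 0},
  {"dx": -0.1,"dy": -0.29,"dz": 0,"yaw": 0,"fingers": 0},
  {"dx": -0.1,"dy": -0.29,"dz": 0,"yaw": 0,"fingers": 0},
  {"dx": -0.1,"dy": -0.29,"dz": 0,"yaw": 0,"fingers": 0},
  {"dx": -0.1,"dy": -0.29,"dz": 0,"yaw": 0,"fingers": 0},
  {"dx": -0.1,"dy": -0.29,"dz": 0,"yaw": 0,"fingers": 0},
  {"dx": -0.1,"dy": -0.29,"dz": 0,"yaw": 0,"fingers": 0},
  {"dx": -0.1,"dy": -0.29,"dz": 0,"yaw": 0,"fingers": 0},
  {"dx": -0.1,"dy": -0.29,"dz": 0,"yaw": 0,"fingers": 0},
  {"dx": -0.1,"dy": -0.29,"dz": 0,"yaw": 0,"fingers": 0},
  {"dx": -0.1,"dy": -0.29,"dz": 0,"yaw": 0,"fingers": 0},
  {"dx": -0.1,"dy": -0.29,"dz": 0,"yaw": 0,"fingers": 0},
  {"dx": -0.1,"dy": -0.29,"dz": 0,"yaw": 0,"fingers": 0},
  {"dx": -0.1,"dy": -0.29,"dz": 0,"yaw": 0,"fingers": 0},
  {"dx": -0.1,"dy": -0.29,"dz": 0,"yaw": 0,"fingers": 0},
  {"dx": -0.1,"dy": -0.29,"dz": 0,"yaw": 0,"fingers": 0},
  {"dx": -0.1,"dy": -0.29,"dz": 0,"yaw": 0,"fingers": 0},
  {"dx": -0.1,"dy": -0.29,"dz": 0,"yaw": 0,"fingers": 0},
  {"dx": -0.1,"dy": -0.29,"dz": 0,"yaw": 0,"fingers": 0},
  {"dx": -0.1,"dy": -0.29,"dz": 0,"yaw": 0,"fingers": 0},
])

```text
clock: 3.35
position: [0.4856, -0.328, 0.2471]
tool_rot: [3.142, -0.0, 2.846]
force: [0.8, 1.3, 0.7]
grip_width: 0.0853
finger_force: 0.0
```

Emit:
drive_tool([
  {"dx": 0,"dy": 0,"dz": 0,"yaw": -0.084,"fingers": 0},
  {"dx": 0,"dy": 0,"dz": 0,"yaw": -0.084,"fingers": 0},
  {"dx": 0,"dy": 0,"dz": 0,"yaw": -0.084,"fingers": 0},
  {"dx": 0,"dy": 0,"dz": 0,"yaw": -0.084,"fingers": 0},
  {"dx": 0,"dy": 0,"dz": 0,"yaw": -0.084,"fingers": 0},
  {"dx": 0,"dy": 0,"dz": 0,"yaw": 0,"fingers": 0},
  {"dx": 0,"dy": 0,"dz": 0,"yaw": 0,"fingers": 0},
])

```text
clock: 4.05
position: [0.4857, -0.3269, 0.2472]
tool_rot: [3.141, -0.0, -2.782]
force: [-0.2, 0.2, -0.4]
grip_width: 0.0854
finger_force: 0.0
```

```bash
python3 - <<'E'
from h import *
s=readout.observe();print(s["clock"],s["position"],s["tool_rot"],s["force"],s["qpos"])
a=grab_frame("wrist");cv2.imwrite("w1.png",a);np.save("s1.npy",s,allow_pickle=True)
uv=proj("wrist",[.553,-.322,.03],s);print(uv)
u,v=(np.clip(uv-[60,50],0,[392,284])).astype(int)//10*10
cv2.imwrite("pics/w2.png",tile(a,u,v,120,100,6))
E
```

```text
4.05 [ 0.4857 -0.3269  0.2472] [ 3.1413 -0.0001 -2.782 ] [-0.1915  0.1693 -0.4327] [ 0.3964  0.4449  0.1328  1.6961 -0.0677  1.0053  2.4831]
[236.7231 214.9708]
```

View pics/w2.png

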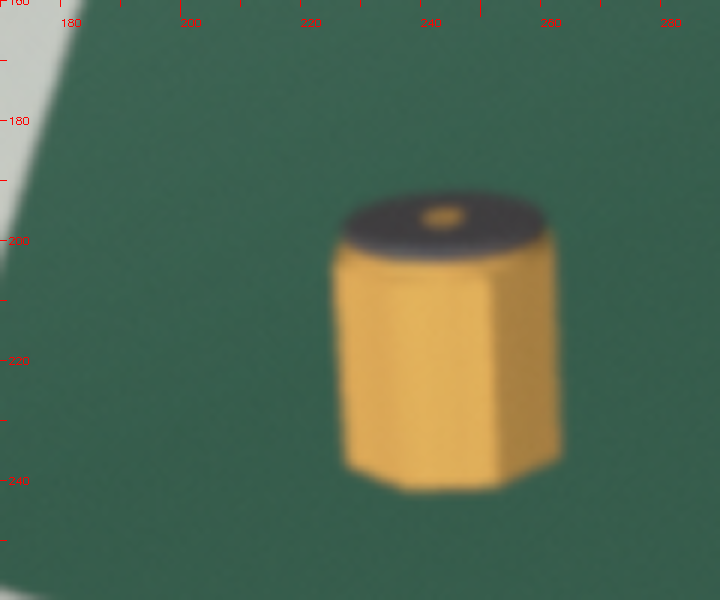

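The wrist view has robot-ward at the top. It shows the dark closed face with its centre dot at (243.7,196.2), and the top flat's mouth edge runs from (237.5,241.7) to (253.3,241.3).

```bash
python3 - <<'E'
from h import *
s=np.load("s1.npy",allow_pickle=True).item()
f=atz("wrist",(243.7,196.2),.025,s); m1=atz("wrist",(237.5,241.7),.047,s);m2=atz("wrist",(253.3,241.3),.047,s);c=atz("wrist",(251.3,205.8),.047,s)
print(f,m1,m2,c); m=(m1+m2)/2
print("len",np.linalg.norm((m-f)[:2]),"ang",np.degrees(np.arctan2(*(m-f)[1::-1])),"edge w",np.linalg.norm(m1-m2),"edge ang",np.degrees(np.arctan2(*(m2-c)[1::-1])),np.linalg.norm(m2-c))
print("tool x ang",np.degrees(s["tool_rot"][2]))
E
```

```text
[ 0.5286 -0.3219  0.025 ] [ 0.5788 -0.3108  0.047 ] [ 0.5716 -0.2931  0.047 ] [ 0.5301 -0.3112  0.047 ]
len 0.05061794822522275 ang 23.148732501219524 edge w 0.01911609221673252 edge ang 23.582154945699937 0.045290503293871597
tool x ang -159.39658812525948
```

```bash
python3 - <<'E'
from h import *
from scipy.spatial import ConvexHull
s=np.load("s1.npy",allow_pickle=True).item()
def pts(x,y,a):
    a=np.radians(a);d=np.array([np.cos(a),np.sin(a),0]);n=np.array([-d[1],d[0],0]);r=.022/np.cos(np.pi/8)
    return [np.array([x,y,.025])+d*l+n*r*np.cos(t)+np.array([0,0,r*np.sin(t)]) for l in(0,.05) for t in np.pi/8+np.arange(8)*np.pi/4]
def mask(n):
    im=cv2.imread({"top":"top_raw.png","side":"side_raw.png","wrist":"w1.png"}[n]);h=cv2.cvtColor(im,cv2.COLOR_BGR2HSV)
    x,y={"top":(349,243),"side":(292,180),"wrist":(245,225)}[n];o=np.zeros(h.shape[:2],np.uint8)
    M=cv2.inRange(h,(8,90,60),(32,255,255));k=40 if n=="wrist" else 16;o[y-k:y+k,x-k:x+k]=M[y-k:y+k,x-k:x+k];return o
for n in["top","side","wrist"]:
    M=mask(n);ys,xs=np.nonzero(M);print(n,"mask c",xs.mean(),ys.mean(),xs.min(),xs.max(),ys.min(),ys.max())
    for h in[(.5286,-.3219,23.3),(.532,-.330,21)]:
        q=np.array([proj(n,p,s) for p in pts(*h)]);o=np.zeros(M.shape,np.uint8);cv2.fillConvexPoly(o,cv2.convexHull(q.round().astype(np.int32)),1)
        ys,xs=np.nonzero(o);print(h,xs.mean(),ys.mean(),q.min(0),q.max(0))
E
```

```text
top mask c 349.912 241.96 341 359 233 251
(0.5286, -0.3219, 23.3) 349.03 242.02333333333334 [339.3526 231.9643] [359.3944 251.6395]
(0.532, -0.33, 21) 352.48172757475083 240.9734219269103 [342.5816 231.4258] [362.2202 250.6824]
side mask c 291.5330188679245 180.04245283018867 283 300 173 187
(0.5286, -0.3219, 23.3) 291.182156133829 180.48698884758363 [282.0159 173.0091] [300.504  188.0573]
(0.532, -0.33, 21) 290.0 179.5 [281.1623 172.1134] [299.2611 186.8737]
wrist mask c 244.15136650315347 220.23826208829712 225 263 194 241
(0.5286, -0.3219, 23.3) 244.57709497206704 215.89106145251398 [225.27   190.9549] [263.3092 241.3166]
(0.532, -0.33, 21) 236.64022346368716 216.1463687150838 [217.9553 191.4727] [254.685 241.336]
```

The fit from the wrist view matches all three cameras: closed-face centre (0.5286, -0.322), axis 23.3°. I'll descend and grip lightly near the closed end.

Emit:
drive_tool([
  {"dx": -0.127,"dy": -0.026,"dz": 0.1,"yaw": 0,"fingers": 0},
  {"dx": -0.127,"dy": -0.026,"dz": 0.2,"yaw": 0,"fingers": 0},
  {"dx": -0.127,"dy": -0.026,"dz": 0.2,"yaw": 0,"fingers": 0},
  {"dx": -0.127,"dy": -0.026,"dz": 0.2,"yaw": 0,"fingers": 0},
  {"dx": 0,"dy": 0,"dz": 0.2,"yaw": 0,"fingers": 0},
  {"dx": 0,"dy": 0,"dz": 0.2,"yaw": 0,"fingers": 0},
  {"dx": 0,"dy": 0,"dz": 0.2,"yaw": 0,"fingers": 0},
  {"dx": 0,"dy": 0,"dz": 0.2,"yaw": 0,"fingers": 0},
  {"dx": 0,"dy": 0,"dz": 0.2,"yaw": 0,"fingers": 0},
  {"dx": 0,"dy": 0,"dz": 0.2,"yaw": 0,"fingers": 0},
  {"dx": 0,"dy": 0,"dz": 0,"yaw": 0,"fingers": 0},
  {"dx": 0,"dy": 0,"dz": 0,"yaw": 0,"fingers": 0},
])

```text
clock: 5.3
position: [0.5373, -0.3181, 0.0571]
tool_rot: [3.141, -0.0, -2.778]
force: [0.2, -0.3, 0.8]
grip_width: 0.0858
finger_force: 0.0
```

Emit:
drive_tool([
  {"dx": 0,"dy": 0,"dz": 0.14,"yaw": 0,"fingers": 0},
  {"dx": 0,"dy": 0,"dz": 0.14,"yaw": 0,"fingers": 0},
  {"dx": 0,"dy": 0,"dz": 0.14,"yaw": 0,"fingers": 0},
  {"dx": 0,"dy": 0,"dz": 0.12,"yaw": 0,"fingers": 0},
  {"dx": 0,"dy": 0,"dz": 0,"yaw": 0,"fingers": 0},
  {"dx": 0,"dy": 0,"dz": 0,"yaw": 0,"fingers": 1},
  {"dx": 0,"dy": 0,"dz": 0,"yaw": 0,"fingers": 1},
  {"dx": 0,"dy": 0,"dz": 0,"yaw": 0,"fingers": 1},
  {"dx": 0,"dy": 0,"dz": 0,"yaw": 0,"fingers": 1},
  {"dx": 0,"dy": 0,"dz": 0,"yaw": 0,"fingers": 1},
  {"dx": 0,"dy": 0,"dz": 0,"yaw": 0,"fingers": 1},
  {"dx": 0,"dy": 0,"dz": 0,"yaw": 0,"fingers": 1},
  {"dx": 0,"dy": 0,"dz": 0,"yaw": 0,"fingers": 1},
], squeeze=20)

```text
clock: 6.6
position: [0.5373, -0.3187, 0.004]
tool_rot: [-3.141, 0.001, -2.778]
force: [-1.1, 0.9, 7.0]
grip_width: 0.0441
finger_force: 21.0
```

Emit:
drive_tool([
  {"dx": 0,"dy": 0,"dz": -0.05,"yaw": 0,"fingers": 1},
  {"dx": 0,"dy": 0,"dz": -0.15,"yaw": 0,"fingers": 1},
  {"dx": 0,"dy": 0,"dz": -0.2,"yaw": 0,"fingers": 1},
  {"dx": 0,"dy": 0,"dz": -0.2,"yaw": 0,"fingers": 1},
  {"dx": 0,"dy": 0,"dz": -0.2,"yaw": 0,"fingers": 1},
  {"dx": 0,"dy": 0,"dz": -0.2,"yaw": 0,"fingers": 1},
  {"dx": 0,"dy": 0,"dz": -0.2,"yaw": 0,"fingers": 1},
  {"dx": 0,"dy": 0,"dz": -0.1,"yaw": 0,"fingers": 1},
  {"dx": 0,"dy": 0,"dz": 0,"yaw": 0,"fingers": 1},
  {"dx": 0,"dy": 0,"dz": 0,"yaw": 0,"fingers": 1},
])

```text
clock: 7.6
position: [0.5368, -0.3183, 0.133]
tool_rot: [3.141, -0.0, -2.778]
force: [-0.3, -0.6, -2.6]
grip_width: 0.0437
finger_force: 21.0
```

```bash
python3 - <<'E'
from h import *
s=readout.observe();print(s["clock"],s["position"],s["grip_width"],s["finger_force"])
a=grab_frame("side");w=grab_frame("wrist")
uv=proj("side",s["position"]);wv=proj("wrist",s["position"],s);print(uv,wv)
u,v=(uv-[33,50]).astype(int)//10*10
p,q=np.clip(wv-[80,60],0,[350,284]).astype(int)//10*10
cv2.imwrite("pics/l1.png",np.hstack([tile(a,u,v,66,100,6),tile(w,p,q,130,200,3)]))
E
```

```text
7.6 [ 0.5368 -0.3183  0.133 ] 0.043699775922914165 20.95927534508519
[297.4548 150.5081] [251.6221 244.0116]
```

View pics/l1.png

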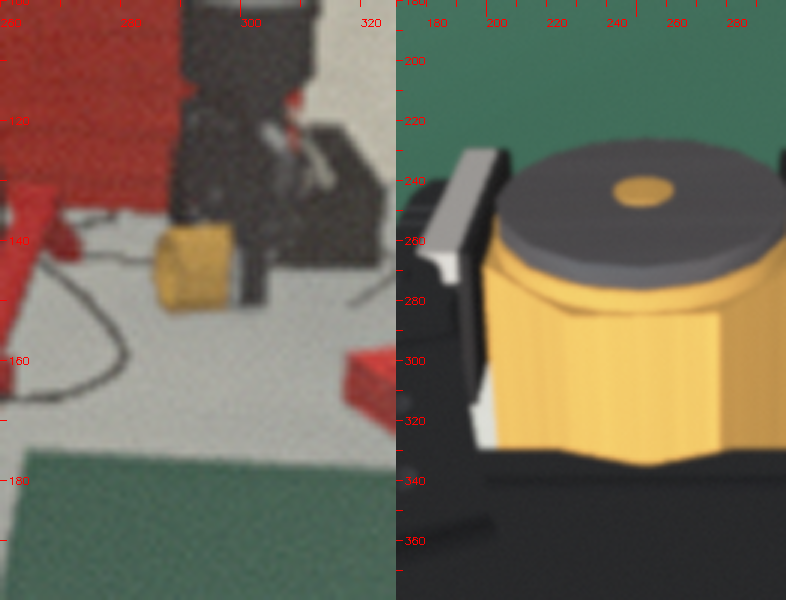

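The left tile shows the cap held off the mat with its axis still level. The right tile shows the dark face turned to the robot, dot at (248,244). Gravity alone won't turn it, so I'll push its lower lip against the fixed peg to rotate it mouth down. On the way I'll stop and measure the peg with the wrist camera.

Emit:
drive_tool([
  {"dx": -0.09,"dy": 0.19,"dz": 0,"yaw": 0,"fingers": 1},
  {"dx": -0.09,"dy": 0.19,"dz": 0,"yaw": 0,"fingers": 1},
  {"dx": -0.09,"dy": 0.19,"dz": 0,"yaw": 0,"fingers": 1},
  {"dx": -0.09,"dy": 0.19,"dz": 0,"yaw": 0,"fingers": 1},
  {"dx": -0.09,"dy": 0.19,"dz": 0,"yaw": 0,"fingers": 1},
  {"dx": -0.09,"dy": 0.19,"dz": 0,"yaw": 0,"fingers": 1},
  {"dx": -0.09,"dy": 0.19,"dz": 0,"yaw": 0,"fingers": 1},
  {"dx": -0.09,"dy": 0.19,"dz": 0,"yaw": 0,"fingers": 1},
  {"dx": 0,"dy": 0,"dz": 0,"yaw": 0,"fingers": 1},
  {"dx": 0,"dy": 0,"dz": 0,"yaw": 0,"fingers": 1},
])

```text
clock: 8.7
position: [0.5499, -0.1507, 0.1327]
tool_rot: [3.141, -0.001, -2.777]
force: [0.3, -0.4, -2.6]
grip_width: 0.0438
finger_force: 21.0
```

```bash
python3 - <<'E'
from h import *
s=readout.observe();print(s["clock"],s["position"],s["tool_rot"],s["grip_width"],s["qpos"])
w=grab_frame("wrist");cv2.imwrite("w3.png",w);np.save("s3.npy",s,allow_pickle=True)
uv=proj("wrist",[.6212,-.0035,.07],s);print(uv)
p,q=np.clip(uv-[60,50],0,[392,284]).astype(int)//10*10
cv2.imwrite("pics/w3.png",tile(w,p,q,120,100,6))
E
```

```text
8.7 [ 0.5499 -0.1507  0.1327] [ 3.1412 -0.001  -2.777 ] 0.043769804676231795 [ 0.0934  0.5634  0.0981  1.8378 -0.0769  0.7451  2.1684]
[391.4963 345.5006]
```

View pics/w3.png

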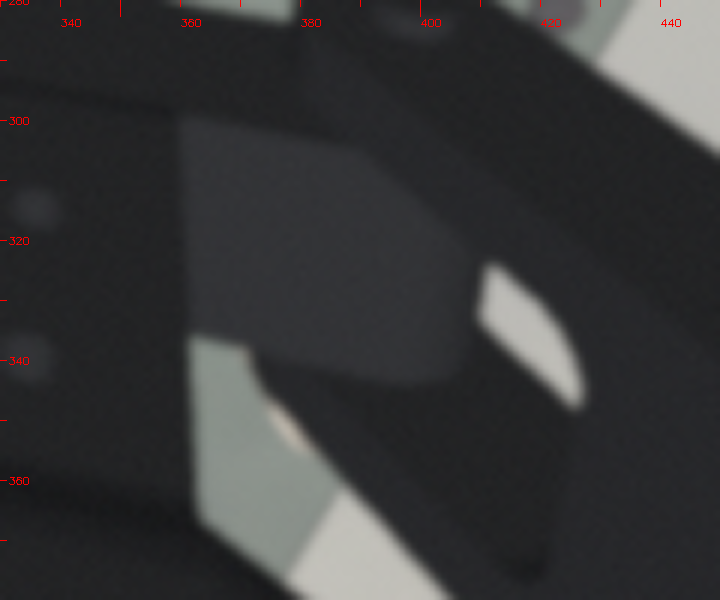

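The gripper hides the peg from here. I'll cross-check its position from the base plate's corners in the top view.

```bash
python3 - <<'E'
from h import *
l=atz("top",(230+(328-260)/5,160+72/5),.014);r=atz("top",(230+(480-260)/5,160+92/5),.014)
print(l,r,np.linalg.norm(l-r)); e=(l-r)/np.linalg.norm(l-r); xd=np.array([e[1],-e[0],0]);print(xd,(l+r)/2-.095*xd)
# near corners in 800x600 picture
for p in [(370,343),(418,349)]: print(atz("top",(p[0]*.64,p[1]*.64),.014))
g=cv2.imread("top_raw.png")[192:216,244:266].astype(float);w=g.min(2);print(w[4:20:1,4:18].astype(int))
E
```

```text
[0.7141 0.0458 0.014 ] [ 0.7167 -0.0533  0.014 ] 0.09919225502006766
[0.9997 0.026  0.    ] [ 0.6204 -0.0062  0.014 ]
[0.5658 0.0433 0.014 ]
[ 0.5692 -0.0542  0.014 ]
[[119 117 118 117 118 119 118 121 120 119 119 121 124 121]
 [118 120 116 118 119 121 120 123 120 121 121 121 122 121]
 [120 122 122 115 122 132 144 142 131 119 119 120 124 121]
 [120 120 119 113 151 161 166 167 166 154 130 121 120 120]
 [118 117 117 135 169 175 175 175 176 171 145 127 122 121]
 [117 130 129 158 173 174 177 176 177 177 169 135 122 120]
 [114 140 134 156 173 175 178 177 175 181 177 151 128 119]
 [113 151 130 140 173 176 176 176 174 182 174 170 135 121]
 [134 155 122 141 162 174 179 179 178 182 156 176 137 120]
 [130 152 113 114 136 164 172 177 167 149 152 179 145 120]
 [114 148 125  96 112 135 138 145 139 127 174 179 139 121]
 [114 149 150 124 106 110 114 123 117 171 188 156 127 123]
 [119 121 166 158 142 142 136 156 165 186 174 136 124 121]
 [118 113 136 152 165 167 164 174 189 168 140 124 121 120]
 [120 117 110 128 138 146 147 141 157 136 122 119 122 120]
 [119 116 116 117 113 115 120 114 115 120 120 120 118 120]]
```

The peg's position is consistent at about (0.621, -0.0045). I'll move to a standoff in front of it at contact height.

Emit:
drive_tool([
  {"dx": -0.09,"dy": 0.185,"dz": 0,"yaw": 0,"fingers": 1},
  {"dx": -0.09,"dy": 0.185,"dz": 0,"yaw": 0,"fingers": 1},
  {"dx": -0.09,"dy": 0.185,"dz": 0,"yaw": 0,"fingers": 1},
  {"dx": -0.09,"dy": 0.185,"dz": 0,"yaw": 0,"fingers": 1},
  {"dx": -0.09,"dy": 0.185,"dz": 0,"yaw": 0,"fingers": 1},
  {"dx": -0.09,"dy": 0.185,"dz": 0,"yaw": 0,"fingers": 1},
  {"dx": 0,"dy": 0,"dz": 0.18,"yaw": 0,"fingers": 1},
  {"dx": 0,"dy": 0,"dz": 0.18,"yaw": 0,"fingers": 1},
  {"dx": 0,"dy": 0,"dz": 0.18,"yaw": 0,"fingers": 1},
  {"dx": 0,"dy": 0,"dz": 0.18,"yaw": 0,"fingers": 1},
  {"dx": 0,"dy": 0,"dz": 0,"yaw": 0,"fingers": 1},
  {"dx": 0,"dy": 0,"dz": 0,"yaw": 0,"fingers": 1},
])

```text
clock: 9.95
position: [0.5611, -0.0287, 0.0614]
tool_rot: [-3.141, -0.001, -2.779]
force: [0.2, 0.5, -0.3]
grip_width: 0.0437
finger_force: 21.3
```

Emit:
drive_tool([
  {"dx": -0.04,"dy": 0,"dz": 0,"yaw": 0,"fingers": 1},
  {"dx": -0.04,"dy": 0,"dz": 0,"yaw": 0,"fingers": 1},
  {"dx": -0.03,"dy": 0,"dz": 0,"yaw": 0,"fingers": 1},
  {"dx": -0.03,"dy": 0,"dz": 0,"yaw": 0,"fingers": 1},
  {"dx": -0.02,"dy": 0,"dz": 0,"yaw": 0,"fingers": 1},
  {"dx": 0,"dy": 0,"dz": 0,"yaw": 0,"fingers": 1},
])

```text
clock: 10.55
position: [0.5744, -0.0229, 0.0611]
tool_rot: [3.141, -0.004, -2.778]
force: [-9.5, -4.7, 4.3]
grip_width: 0.0443
finger_force: 22.0
```

Emit:
drive_tool([
  {"dx": -0.03,"dy": 0,"dz": 0,"yaw": 0,"fingers": 1},
  {"dx": -0.03,"dy": 0,"dz": 0,"yaw": 0,"fingers": 1},
  {"dx": -0.03,"dy": 0,"dz": 0,"yaw": 0,"fingers": 1},
  {"dx": 0,"dy": 0,"dz": 0,"yaw": 0,"fingers": 1},
])

```text
clock: 10.95
position: [0.5807, -0.0204, 0.0607]
tool_rot: [3.14, -0.008, -2.779]
force: [-23.6, -6.1, 12.2]
grip_width: 0.0436
finger_force: 22.1
```

```bash
python3 - <<'E'
from h import *
s=readout.observe();print(s["clock"],s["position"],s["grip_width"],s["finger_force"])
a=grab_frame("side");w=grab_frame("wrist")
uv=proj("side",s["position"]);wv=proj("wrist",s["position"],s);print(uv,wv)
u,v=(uv-[33,60]).astype(int)//10*10
p,q=np.clip(wv-[80,60],0,[350,284]).astype(int)//10*10
cv2.imwrite("pics/l2.png",np.hstack([tile(a,u,v,66,100,6),tile(w,p,q,130,200,3)]))
E
```

```text
10.95 [ 0.5807 -0.0204  0.0607] 0.04355634646970745 22.130918733455474
[280.3733 207.2319] [251.6206 244.0032]
```

View pics/l2.png

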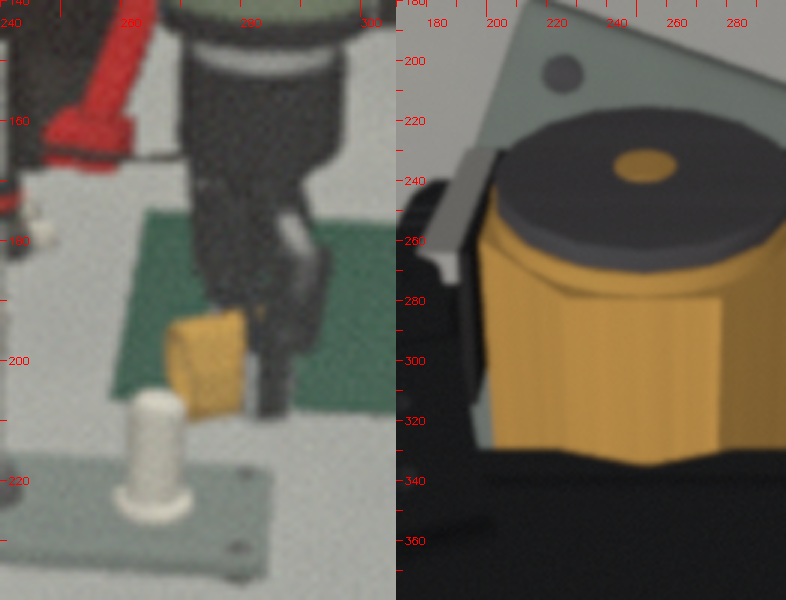

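The left tile shows the cap's mouth pressed on the peg and tilted about 8°. The right tile's dot moved to v=235, so it mostly slid in the grip. The push locked through friction, since the contact force passes through the pivot. I'll back off, take a deeper contact, then arc upward so the friction helps turn it.

Emit:
drive_tool([
  {"dx": 0.06,"dy": 0,"dz": 0,"yaw": 0,"fingers": 1},
  {"dx": 0,"dy": 0,"dz": 0.08,"yaw": 0,"fingers": 1},
  {"dx": -0.03,"dy": 0,"dz": 0,"yaw": 0,"fingers": 1},
  {"dx": -0.03,"dy": 0,"dz": 0,"yaw": 0,"fingers": 1},
  {"dx": 0,"dy": 0,"dz": 0,"yaw": 0,"fingers": 1},
])

```text
clock: 11.55
position: [0.5812, -0.0202, 0.0523]
tool_rot: [3.14, -0.008, -2.779]
force: [-21.2, -7.3, 9.6]
grip_width: 0.044
finger_force: 22.7
```

Emit:
drive_tool([
  {"dx": -0.015,"dy": 0,"dz": -0.03,"yaw": 0,"fingers": 1},
  {"dx": -0.02,"dy": 0,"dz": -0.03,"yaw": 0,"fingers": 1},
  {"dx": -0.02,"dy": 0,"dz": -0.03,"yaw": 0,"fingers": 1},
  {"dx": 0,"dy": 0,"dz": 0,"yaw": 0,"fingers": 1},
])

```text
clock: 11.95
position: [0.5891, -0.017, 0.0619]
tool_rot: [3.141, -0.002, -2.778]
force: [-5.6, -1.2, 0.3]
grip_width: 0.0437
finger_force: 21.8
```

Emit:
drive_tool([
  {"dx": -0.03,"dy": 0,"dz": -0.025,"yaw": 0,"fingers": 1},
  {"dx": -0.035,"dy": 0,"dz": -0.025,"yaw": 0,"fingers": 1},
  {"dx": -0.04,"dy": 0,"dz": -0.02,"yaw": 0,"fingers": 1},
  {"dx": 0,"dy": 0,"dz": 0,"yaw": 0,"fingers": 1},
])

```text
clock: 12.35
position: [0.5992, -0.0131, 0.0687]
tool_rot: [3.141, -0.002, -2.777]
force: [-4.1, -1.4, -3.0]
grip_width: 0.044
finger_force: 21.5
```

```bash
python3 - <<'E'
from h import *
s=readout.observe();print(s["clock"],s["position"],s["grip_width"],s["force"])
a=grab_frame("side");w=grab_frame("wrist")
uv=proj("side",s["position"]);wv=proj("wrist",s["position"],s)
u,v=(uv-[33,60]).astype(int)//10*10
p,q=np.clip(wv-[80,60],0,[350,284]).astype(int)//10*10
cv2.imwrite("pics/l3.png",np.hstack([tile(a,u,v,66,100,6),tile(w,p,q,130,200,3)]))
E
```

```text
12.35 [ 0.5992 -0.0131  0.0687] 0.043960428029166 [-4.144  -1.4075 -2.9623]
```

View pics/l3.png

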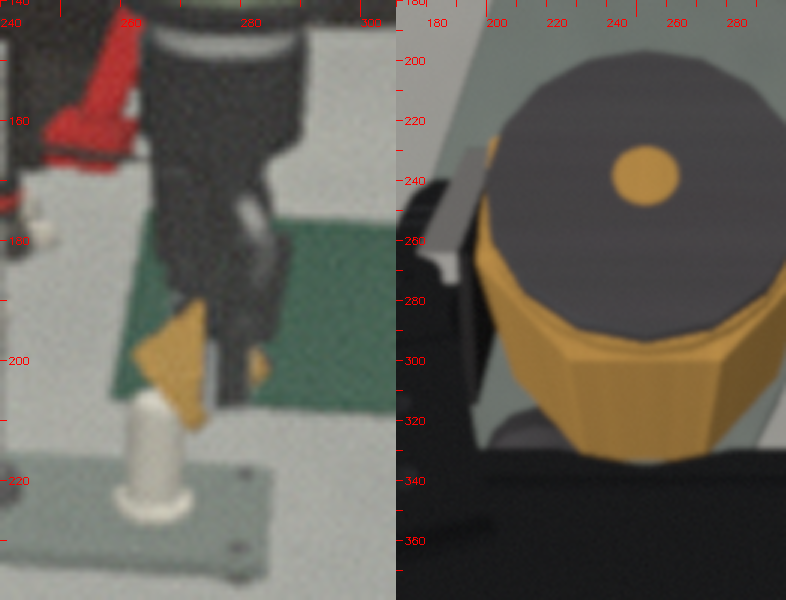

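The cap is now tilted about 45–50°: the dark face is round in the wrist tile with its dot at (250,238), and the lip sits on the peg's near side. I'll continue the arc over the peg.

Emit:
drive_tool([
  {"dx": -0.04,"dy": 0,"dz": -0.01,"yaw": 0,"fingers": 1},
  {"dx": -0.04,"dy": 0,"dz": -0.01,"yaw": 0,"fingers": 1},
  {"dx": -0.04,"dy": 0,"dz": 0,"yaw": 0,"fingers": 1},
  {"dx": -0.04,"dy": 0,"dz": 0,"yaw": 0,"fingers": 1},
  {"dx": -0.04,"dy": 0,"dz": 0,"yaw": 0,"fingers": 1},
  {"dx": 0,"dy": 0,"dz": 0,"yaw": 0,"fingers": 1},
])

```text
clock: 13.05
position: [0.6178, -0.006, 0.0708]
tool_rot: [3.141, -0.001, -2.777]
force: [-4.8, -0.0, -2.3]
grip_width: 0.0437
finger_force: 21.2
```

Emit:
drive_tool([
  {"dx": -0.03,"dy": 0,"dz": 0,"yaw": 0,"fingers": 1},
  {"dx": -0.03,"dy": 0,"dz": 0,"yaw": 0,"fingers": 1},
  {"dx": 0,"dy": 0,"dz": 0,"yaw": 0,"fingers": 1},
])

```text
clock: 13.35
position: [0.623, -0.0039, 0.0706]
tool_rot: [3.141, -0.002, -2.778]
force: [-6.9, -0.1, -4.6]
grip_width: 0.0436
finger_force: 21.2
```

```bash
cat > tilt.py <<'E'
from h import *
s=readout.observe();print(s["clock"],s["position"],s["force"],s["grip_width"])
w=grab_frame("wrist");cv2.imwrite("w5.png",w)
h=cv2.cvtColor(w,cv2.COLOR_BGR2HSV);M=cv2.inRange(h,(8,90,60),(32,255,255))
n,l,st,ce=cv2.connectedComponentsWithStats(M)
for i in range(1,n):
    if st[i,4]>80:
        c,_=cv2.findContours((l==i).astype(np.uint8),0,1);e=cv2.fitEllipse(c[0]) if len(c[0])>5 else 0
        print(st[i],ce[i],e)
a=grab_frame("side");cv2.imwrite("side5.png",a)
h=cv2.cvtColor(a,cv2.COLOR_BGR2HSV);M=cv2.inRange(h,(8,90,60),(32,255,255));u,v=proj("side",s["position"]+[0,0,.02]).astype(int);o=M[v-25:v+25,u-25:u+25]
c,_=cv2.findContours(o,0,1)
for k in c:
    if cv2.contourArea(k)>15: print("side",cv2.approxPolyDP(k,1.5,True)[:,0]+[u-25,v-25])
E
python3 tilt.py
```

```text
13.35 [ 0.623  -0.0039  0.0706] [-6.9239 -0.0853 -4.6244] 0.04364639954928004
[216 195  35  15 126] [231.0794 199.746 ] ((250.80789184570312, 232.59872436523438), (65.74637603759766, 81.68802642822266), 130.83721923828125)
[255 195  36  16 149] [273.5638 199.6242] ((272.50518798828125, 202.2552032470703), (12.148985862731934, 31.548572540283203), 110.47539520263672)
[295 215  15  32 122] [304.6557 229.0328] ((302.3007507324219, 230.43292236328125), (11.531776428222656, 27.818655014038086), 157.4439239501953)
[196 216  15  29 111] [200.3784 229.5315] ((201.80661010742188, 229.8621063232422), (8.944341659545898, 25.898874282836914), 26.295421600341797)
[241 241  24  25 447] [252.7226 252.9709] ((252.72483825683594, 252.96722412109375), (22.80947494506836, 23.154705047607422), 14.912572860717773)
[195 258  11  29 113] [198.1858 273.6991] ((198.34825134277344, 273.2618713378906), (7.064123630523682, 26.15497398376465), 161.8150177001953)
[300 258  12  28 122] [307.2869 273.7541] ((307.2654724121094, 273.0689697265625), (7.222062587738037, 27.190332412719727), 18.63976287841797)
side [[278 197]
 [274 197]
 [273 207]]
side [[263 190]
 [258 205]
 [270 211]
 [266 210]
 [263 206]]
```

```bash
cat > fit.py <<'E'
from h import *
from scipy.optimize import least_squares
s=readout.observe()
w=cv2.imread("w5.png");h=cv2.cvtColor(w,cv2.COLOR_BGR2HSV);M=cv2.inRange(h,(8,90,60),(32,255,255))
n,l,st,ce=cv2.connectedComponentsWithStats(M)
cand=[i for i in range(1,n) if st[i,4]>150 and abs(st[i,2]-st[i,3])<5 and abs(ce[i][0]-252)<15]
dot=ce[cand[0]];print("dot",dot,st[cand[0]])
m=M.copy();m[l==cand[0]]=0
ys,xs=np.nonzero(m);k=abs(ys-dot[1])<75;top=ys[(abs(xs-dot[0])<25)&(ys<dot[1])];top=top.min() if len(top) else 0
left,right=xs[k].min(),xs[k].max()+1
print("top",top,"l/r",left,right)
X=R.from_euler("xyz",s["tool_rot"]).as_matrix();d=-X[:,0];Y=X[:,1];z=np.array([0,0,1])
r=.022/np.cos(np.pi/8)
def model(p):
    th,ax,az=p;ax_=-d*np.cos(th)+z*np.sin(th);up=d*np.sin(th)+z*np.cos(th)
    F=s["position"]+d*ax+z*az
    q=np.array([proj("wrist",F+r*(Y*np.cos(t)+up*np.sin(t)),s) for t in np.pi/8+np.arange(8)*np.pi/4])
    return proj("wrist",F,s),q,F
def res(p):
    f,q,F=model(p);return [f[0]-dot[0],f[1]-dot[1],q[:,0].max()-q[:,0].min()-(right-left),(q[:,1].min()-top)]
for t0 in(50,70,90):
    o=least_squares(res,[np.radians(t0),-.01,.03],x_scale=[1,.01,.01]);f,q,F=model(o.x)
    print("theta",np.degrees(o.x[0]),"F rel",o.x[1:]*1e3,"F",F,"cost",o.cost,"q rows",q[:,1].min(),q[:,1].max(),q[:,0].min(),q[:,0].max())
g=w.min(2);print(g[270:330:2,int(dot[0])])
E
python3 fit.py
```

```text
dot [252.7226 252.9709] [241 241  24  25 447]
top 195 l/r 195 312
theta 69.39455391811416 F rel [-13.5036  36.0508] F [ 0.6103 -0.0087  0.1068] cost 0.9346359853851268 q rows 195.013618480319 312.7772743070983 192.86097708959355 309.8548885488907
theta 69.3945627521927 F rel [-13.5036  36.0508] F [ 0.6103 -0.0087  0.1068] cost 0.9346359853847898 q rows 195.01361789262552 312.77727267829414 192.86097723812858 309.8548884059487
theta 78.3267913996636 F rel [-13.5583  36.1584] F [ 0.6103 -0.0087  0.1069] cost 0.9361258787532851 q rows 195.01223623199078 309.3677801779393 192.83926407114825 309.83265282523695
[ 72  72  73  74  74  74  73  73  71  72  72  71  71  72  73  74  74  75
  74  74  73  90 108 109 108 109 109 109 109 109]
```

Emit:
drive_tool([
  {"dx": -0.02,"dy": 0,"dz": 0.01,"yaw": 0,"fingers": 1},
  {"dx": -0.02,"dy": 0,"dz": 0.01,"yaw": 0,"fingers": 1},
  {"dx": -0.02,"dy": 0,"dz": 0.02,"yaw": 0,"fingers": 1},
  {"dx": 0,"dy": 0,"dz": 0,"yaw": 0,"fingers": 1},
])

```text
clock: 13.85
position: [0.629, -0.0015, 0.0669]
tool_rot: [3.141, -0.001, -2.777]
force: [-5.2, 1.3, -1.5]
grip_width: 0.0442
finger_force: 21.6
```

```bash
python3 tilt.py | head -1; python3 fit.py
```

```text
13.85 [ 0.629  -0.0015  0.0669] [-5.2212  1.3459 -1.4511] 0.04420154979208476
dot [252.6776 259.5556] [241 248  24  24 459]
top 193 l/r 195 312
theta 74.09440679787842 F rel [-13.5395  38.4165] F [ 0.6163 -0.0063  0.1053] cost 15.406627429009465 q rows 196.65990874922136 315.2396193993677 192.07161453084214 310.6297109555275
theta 74.09423228607127 F rel [-13.4842  38.2806] F [ 0.6163 -0.0063  0.1052] cost 15.457408647559529 q rows 196.69614919759485 315.1250582303845 192.148383849231 310.5556676569715Traceback (most recent call last):
  File "fit.py", line 22, in <module>
    o=least_squares(res,[np.radians(t0),-.01,.03],x_scale=[1,.01,.01]);f,q,F=model(o.x)
    return func(*args, **kwargs)
    result = trf(vector_fun.fun, vector_fun.jac, x0, f0, J0, lb, ub, ftol, xtol,
                 gtol, max_nfev, x_scale, loss_function, tr_solver,
                 tr_options.copy(), verbose, callback=callback_wrapped)
    return trf_no_bounds(
        fun, jac, x0, f0, J0, ftol, xtol, gtol, max_nfev, x_scale,
        loss_function, tr_solver, tr_options, verbose, callback=callback)
    J = jac
[... 904 characters left out ...]
                         ~~~~~~~~^^^
    return self.f(x, *self.args, **self.kwargs)
           ~~~~~~^^^^^^^^^^^^^^^^^^^^^^^^^^^^^^
  File "fit.py", line 20, in res
    f,q,F=model(p);return [f[0]-dot[0],f[1]-dot[1],q[:,0].max()-q[:,0].min()-(right-left),(q[:,1].min()-top)]
          ~~~~~^^^
  File "fit.py", line 17, in model
    q=np.array([proj("wrist",F+r*(Y*np.cos(t)+up*np.sin(t)),s) for t in np.pi/8+np.arange(8)*np.pi/4])
                ~~~~^^^^^^^^^^^^^^^^^^^^^^^^^^^^^^^^^^^^^^^^^^
  File "h.py", line 11, in proj
    c,T=camT(n,s);q=np.linalg.inv(T)@np.r_[p,1]
        ~~~~^^^^^
  File "h.py", line 6, in camT
    c=camera_info(n)
ValueError: time passes only in moves, steps and waits
```

The cap is now about 12–15° off vertical and straddles the peg tip, with the face centre about 5 mm behind the peg axis. I'll lower it and let the peg straighten it.

Emit:
drive_tool([
  {"dx": 0,"dy": 0,"dz": 0.04,"yaw": 0,"fingers": 1},
  {"dx": 0,"dy": 0,"dz": 0.04,"yaw": 0,"fingers": 1},
  {"dx": 0,"dy": 0,"dz": 0.04,"yaw": 0,"fingers": 1},
  {"dx": 0,"dy": 0,"dz": 0,"yaw": 0,"fingers": 1},
])

```text
clock: 14.35
position: [0.6289, -0.0015, 0.0546]
tool_rot: [3.141, -0.001, -2.777]
force: [-4.1, 0.8, -4.2]
grip_width: 0.0437
finger_force: 21.2
```

Emit:
drive_tool([
  {"dx": 0,"dy": 0,"dz": 0.04,"yaw": 0,"fingers": 1},
  {"dx": 0,"dy": 0,"dz": 0.04,"yaw": 0,"fingers": 1},
  {"dx": 0,"dy": 0,"dz": 0.02,"yaw": 0,"fingers": 1},
  {"dx": 0,"dy": 0,"dz": 0,"yaw": 0,"fingers": 1},
])

```text
clock: 14.75
position: [0.629, -0.0015, 0.045]
tool_rot: [3.141, -0.001, -2.777]
force: [-5.5, 0.2, -3.2]
grip_width: 0.0438
finger_force: 21.3
```

Emit:
drive_tool([
  {"dx": 0,"dy": 0,"dz": 0.03,"yaw": 0,"fingers": 1},
  {"dx": 0,"dy": 0,"dz": 0.02,"yaw": 0,"fingers": 1},
  {"dx": 0,"dy": 0,"dz": 0.02,"yaw": 0,"fingers": 1},
  {"dx": 0,"dy": 0,"dz": 0,"yaw": 0,"fingers": 1},
])

```text
clock: 15.15
position: [0.6291, -0.0013, 0.0382]
tool_rot: [3.141, -0.0, -2.777]
force: [-5.0, 3.4, -1.2]
grip_width: 0.0441
finger_force: 21.6
```

```bash
sed -i 's/^def camT/_c={n:camera_info(n) for n in("side","top","wrist")}\ndef camT/; s/c=camera_info(n)/c=_c[n]/' h.py; python3 tilt.py | head -1; python3 fit.py
```

```text
15.15 [ 0.6291 -0.0013  0.0382] [-5.0394  3.3949 -1.2488] 0.04414704042158356
dot [252.69   259.7009] [241 248  24  24 458]
top 193 l/r 195 312
theta 74.09222198656124 F rel [-13.5088  38.3809] F [ 0.6165 -0.0061  0.0766] cost 15.938533269800885 q rows 196.7665205956425 315.3153395032141 192.0970494475775 310.6039189042751
theta 74.09210624941753 F rel [-13.4816  38.2892] F [ 0.6166 -0.0061  0.0765] cost 15.976653967958956 q rows 196.76463149269253 315.21461072245177 192.14733668813997 310.55539938608734
theta 74.09277318730115 F rel [-13.6941  38.8093] F [ 0.6164 -0.0061  0.0771] cost 15.902107267953506 q rows 196.62393584701746 315.65345771627767 191.85233885859552 310.8398895226633
[ 79  78  74  74  74  75  76  76  76  76  74  73  72  74  73  73  73  75
  75  77  76  77  74  90 110 111 112 112 112 112]
```

Emit:
drive_tool([
  {"dx": 0,"dy": 0,"dz": 0.02,"yaw": 0,"fingers": 1},
  {"dx": 0,"dy": 0,"dz": 0.02,"yaw": 0,"fingers": 1},
  {"dx": 0,"dy": 0,"dz": 0,"yaw": 0,"fingers": 1},
])

```text
clock: 15.55
position: [0.6298, -0.0011, 0.0353]
tool_rot: [3.141, 0.001, -2.777]
force: [-8.4, 3.3, 14.4]
grip_width: 0.0433
finger_force: 23.5
```

```bash
python3 tilt.py | head -1; python3 fit.py|head -3; python3 -c "
from h import *
s=readout.observe()
print(atz('wrist',(252.7,259.7),.078,s))"
```

```text
15.55 [ 0.6298 -0.0011  0.0353] [-8.4004  3.3111 14.3701] 0.04326294760467112
dot [252.8043 261.2516] [241 250  25  24 465]
top 192 l/r 194 312
theta 74.09931037144047 F rel [-13.905   39.4556] F [ 0.6168 -0.006   0.0747] cost 24.587942990304505 q rows 196.71267529399893 316.4791818728103 191.48155133855278 311.16382615705396
[ 0.6161 -0.0057  0.078 ]
```

The peg top is now carrying the cap, with 14 N upward. I'll open the fingers, rise, and check with the side and top cameras.

Emit:
drive_tool([
  {"dx": 0,"dy": 0,"dz": -0.01,"yaw": 0,"fingers": 0.3},
  {"dx": 0,"dy": 0,"dz": 0,"yaw": 0,"fingers": 0.2},
  {"dx": 0,"dy": 0,"dz": 0,"yaw": 0,"fingers": 0},
  {"dx": 0,"dy": 0,"dz": 0,"yaw": 0,"fingers": 0},
  {"dx": 0,"dy": 0,"dz": 0,"yaw": 0,"fingers": 0},
  {"dx": 0,"dy": 0,"dz": 0,"yaw": 0,"fingers": 0},
  {"dx": 0,"dy": 0,"dz": -0.1,"yaw": 0,"fingers": 0},
  {"dx": 0,"dy": 0,"dz": -0.2,"yaw": 0,"fingers": 0},
  {"dx": 0,"dy": 0,"dz": -0.2,"yaw": 0,"fingers": 0},
  {"dx": 0,"dy": 0,"dz": -0.2,"yaw": 0,"fingers": 0},
  {"dx": 0,"dy": 0,"dz": -0.2,"yaw": 0,"fingers": 0},
  {"dx": 0,"dy": 0,"dz": -0.2,"yaw": 0,"fingers": 0},
  {"dx": 0,"dy": 0,"dz": -0.2,"yaw": 0,"fingers": 0},
  {"dx": 0.2,"dy": 0.2,"dz": -0.1,"yaw": 0,"fingers": 0},
  {"dx": 0.2,"dy": 0.2,"dz": 0,"yaw": 0,"fingers": 0},
  {"dx": 0.2,"dy": 0.2,"dz": 0,"yaw": 0,"fingers": 0},
  {"dx": 0.2,"dy": 0.2,"dz": 0,"yaw": 0,"fingers": 0},
  {"dx": 0,"dy": 0,"dz": 0,"yaw": 0,"fingers": 0},
])

```text
clock: 17.45
position: [0.5236, 0.0459, 0.1762]
tool_rot: [3.141, -0.0, -2.776]
force: [0.4, -0.6, -0.7]
grip_width: 0.0853
finger_force: 0.0
```

```bash
python3 - <<'E'
from h import *
s=readout.observe();print(s["clock"],s["position"],s["force"],s["qpos"])
a=grab_frame("side");t=grab_frame("top");cv2.imwrite("sideF.png",a);cv2.imwrite("topF.png",t)
cx,cy=.621,-.0045;r=.022/np.cos(np.pi/8)
for n,im in(("side",a),("top",t)):
    h=cv2.cvtColor(im,cv2.COLOR_BGR2HSV);M=cv2.inRange(h,(8,90,60),(32,255,255));u,v=proj(n,[cx,cy,.053]).astype(int)
    o=np.zeros_like(M);o[v-20:v+20,u-16:u+16]=M[v-20:v+20,u-16:u+16];ys,xs=np.nonzero(o);print(n,len(xs),xs.min(),xs.max(),ys.min(),ys.max())
    c,_=cv2.findContours(o,0,1);k=max(c,key=cv2.contourArea);print(cv2.approxPolyDP(k,1.2,True)[:,0].tolist())
    for z in(.028,.078):
        q=np.array([proj(n,[cx+r*np.cos(A),cy+r*np.sin(A),z]) for A in np.arange(0,6.28,.1)]);print("exp z",z,q.min(0),q.max(0),"ctr",proj(n,[cx,cy,z]))
    # dark face centroid
    g=im.max(2);u,v=proj(n,[cx,cy,.078]).astype(int);b=np.zeros_like(M);b[v-10:v+10,u-12:u+12]=(g[v-10:v+10,u-12:u+12]<90)*255;ys,xs=np.nonzero(b)
    if len(xs):print("dark",len(xs),xs.mean(),ys.mean(),xs.min(),xs.max(),ys.min(),ys.max())
E
```

```text
17.45 [0.5236 0.0459 0.1762] [ 0.4374 -0.5641 -0.7204] [-0.2793  0.439   0.1056  1.9202 -0.0646  0.7862  1.7986]
side 255 257 275 203 222
[[260, 203], [257, 216], [258, 219], [265, 222], [271, 221], [275, 206], [267, 207]]
exp z 0.028 [256.8849 215.3992] [273.7595 223.2438] ctr [265.3211 219.248 ]
exp z 0.078 [257.3469 199.6229] [274.5179 207.0133] ctr [265.931  203.2478]Traceback (most recent call last):
  File "<stdin>", line 7, in <module>
    return umr_minimum(a, axis, None, out, keepdims, initial, where)
ValueError: zero-size array to reduction operation minimum which has no identity
```

```bash
python3 - <<'E'
from h import *
s=readout.observe();w=grab_frame("wrist");cv2.imwrite("wF.png",w);np.save("sF.npy",s,allow_pickle=True)
a=cv2.imread("sideF.png")
uv=proj("wrist",[.621,-.0045,.06],s);print(uv)
p,q=np.clip(uv-[35,50],0,[442,284]).astype(int)//10*10
T1=tile(a,240,185,50,75,8);T2=tile(w,p,q,66,100,6)
cv2.imwrite("pics/F.png",np.hstack([T1,T2]))
E
```

```text
[166.3131 258.9188]
```

View pics/F.png

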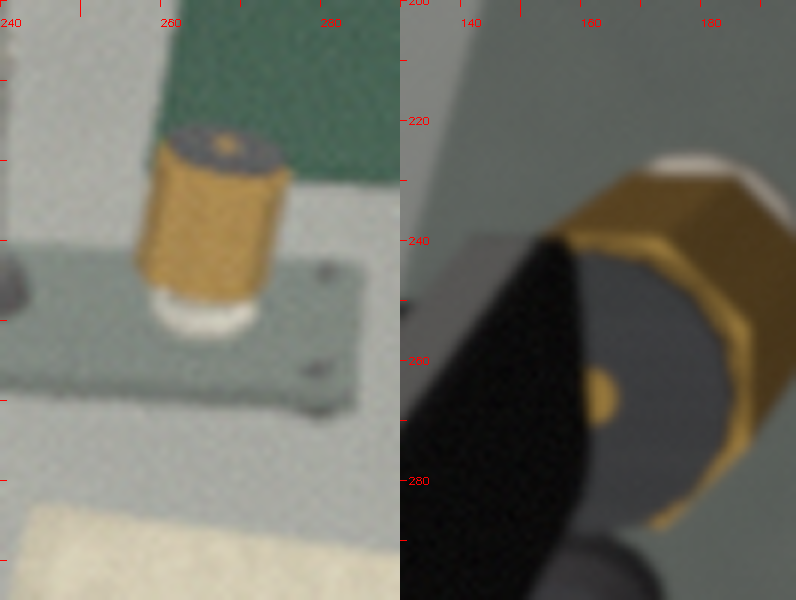

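The left tile shows the cap on the peg but leaning about 10° toward the robot, face centre near (268,203). The right tile shows its far side high. I'll press the far half of the face down with shut fingertips so it sits flat.

Emit:
drive_tool([
  {"dx": 0,"dy": 0,"dz": 0,"yaw": 0,"fingers": 1},
  {"dx": 0,"dy": 0,"dz": 0,"yaw": 0,"fingers": 1},
  {"dx": -0.14,"dy": -0.14,"dz": 0,"yaw": 0,"fingers": 1},
  {"dx": -0.14,"dy": -0.14,"dz": 0,"yaw": 0,"fingers": 1},
  {"dx": -0.14,"dy": -0.14,"dz": 0,"yaw": 0,"fingers": 1},
  {"dx": -0.14,"dy": -0.14,"dz": 0,"yaw": 0,"fingers": 1},
  {"dx": -0.14,"dy": -0.14,"dz": 0,"yaw": 0,"fingers": 1},
  {"dx": -0.12,"dy": -0.12,"dz": 0,"yaw": 0,"fingers": 1},
  {"dx": 0,"dy": 0,"dz": 0.2,"yaw": 0,"fingers": 1},
  {"dx": 0,"dy": 0,"dz": 0.2,"yaw": 0,"fingers": 1},
  {"dx": 0,"dy": 0,"dz": 0.2,"yaw": 0,"fingers": 1},
  {"dx": 0,"dy": 0,"dz": 0.2,"yaw": 0,"fingers": 1},
  {"dx": 0,"dy": 0,"dz": 0.06,"yaw": 0,"fingers": 1},
  {"dx": 0,"dy": 0,"dz": 0,"yaw": 0,"fingers": 1},
])

```text
clock: 19.0
position: [0.6317, -0.0033, 0.0886]
tool_rot: [3.141, -0.001, -2.778]
force: [0.1, -0.5, -1.1]
grip_width: 0.0001
finger_force: 0.0
```

Emit:
drive_tool([
  {"dx": 0,"dy": 0,"dz": 0.03,"yaw": 0,"fingers": 1},
  {"dx": 0,"dy": 0,"dz": 0.03,"yaw": 0,"fingers": 1},
  {"dx": 0,"dy": 0,"dz": 0.03,"yaw": 0,"fingers": 1},
  {"dx": 0,"dy": 0,"dz": 0,"yaw": 0,"fingers": 1},
])

```text
clock: 19.4
position: [0.6329, -0.0029, 0.0809]
tool_rot: [-3.141, 0.002, -2.778]
force: [1.5, 0.4, 3.5]
grip_width: 0.0001
finger_force: 1.8
```

Emit:
drive_tool([
  {"dx": 0,"dy": 0,"dz": 0.02,"yaw": 0,"fingers": 1},
  {"dx": 0,"dy": 0,"dz": 0.02,"yaw": 0,"fingers": 1},
  {"dx": 0,"dy": 0,"dz": 0,"yaw": 0,"fingers": 1},
])

```text
clock: 19.7
position: [0.6346, -0.0023, 0.0784]
tool_rot: [-3.14, 0.006, -2.777]
force: [5.1, 3.1, 17.2]
grip_width: -0.0001
finger_force: 8.2
```

Emit:
drive_tool([
  {"dx": 0,"dy": 0,"dz": 0.01,"yaw": 0,"fingers": 1},
  {"dx": 0,"dy": 0,"dz": 0,"yaw": 0,"fingers": 1},
])

```text
clock: 19.9
position: [0.6349, -0.0023, 0.0781]
tool_rot: [-3.14, 0.007, -2.777]
force: [3.3, 3.5, 26.6]
grip_width: 0.0001
finger_force: 13.3
```

Emit:
drive_tool([
  {"dx": 0,"dy": 0,"dz": -0.05,"yaw": 0,"fingers": 1},
  {"dx": 0,"dy": 0,"dz": -0.2,"yaw": 0,"fingers": 1},
  {"dx": 0,"dy": 0,"dz": -0.2,"yaw": 0,"fingers": 1},
  {"dx": 0,"dy": 0,"dz": -0.2,"yaw": 0,"fingers": 0},
  {"dx": 0,"dy": 0,"dz": -0.2,"yaw": 0,"fingers": 0},
  {"dx": 0,"dy": 0,"dz": -0.2,"yaw": 0,"fingers": 0},
  {"dx": 0.2,"dy": 0.2,"dz": 0,"yaw": 0,"fingers": 0},
  {"dx": 0.2,"dy": 0.2,"dz": 0,"yaw": 0,"fingers": 0},
  {"dx": 0.2,"dy": 0.2,"dz": 0,"yaw": 0,"fingers": 0},
  {"dx": 0.2,"dy": 0.2,"dz": 0,"yaw": 0,"fingers": 0},
  {"dx": 0,"dy": 0,"dz": 0,"yaw": 0,"fingers": 0},
])

```text
clock: 21.0
position: [0.5261, 0.0447, 0.1806]
tool_rot: [3.141, -0.001, -2.776]
force: [0.7, -0.3, 0.1]
grip_width: 0.0854
finger_force: 0.0
```

```bash
cat > chk.py <<'E'
from h import *
s=readout.observe();print(s["clock"],s["position"],s["tool_rot"])
im=grab_frame("side");n="side"
cx,cy=.621,-.0045;r=.022/np.cos(np.pi/8)
h=cv2.cvtColor(im,cv2.COLOR_BGR2HSV);M=cv2.inRange(h,(8,90,60),(32,255,255));u,v=proj(n,[cx,cy,.053]).astype(int)
o=np.zeros_like(M);o[v-20:v+20,u-16:u+16]=M[v-20:v+20,u-16:u+16]
for y in range(v-16,v+16,2):
    xs=np.nonzero(o[y])[0]
    if len(xs):print(y,xs.min(),xs.max(),end=" | ")
for z in(.028,.078):
    q=np.array([proj(n,[cx+r*np.cos(A),cy+r*np.sin(A),z]) for A in np.arange(0,6.28,.1)]);print("\nexp z",z,q.min(0),q.max(0))
g=im[195:212,254:280];d=(g.max(2)<115)&(o[195:212,254:280]==0)&(cv2.cvtColor(g,cv2.COLOR_BGR2HSV)[...,1]<70);ys,xs=np.nonzero(d);print("dark",len(xs),xs.mean()+254,ys.mean()+195,ys.min()+195,ys.max()+195)
E
python3 chk.py
```

```text
21.0 [0.5261 0.0447 0.1806] [ 3.1405 -0.001  -2.7757]
203 266 268 | 205 259 260 | 207 259 275 | 209 259 274 | 211 259 274 | 213 259 274 | 215 259 274 | 217 259 273 | 219 259 274 | 221 260 272 | 
exp z 0.028 [256.8849 215.3992] [273.7595 223.2438]

exp z 0.078 [257.3469 199.6229] [274.5179 207.0133]
dark 150 268.88 201.17333333333335 195 206
```

The side silhouette now has vertical edges (columns 259–274) and a bottom row near 222, and the face height matches home. The cap is seated upright. Next I'll turn toward the loupe and measure the cap's face on the way.

Emit:
drive_tool([
  {"dx": 0,"dy": 0,"dz": 0,"yaw": 0.074,"fingers": 0},
  {"dx": 0,"dy": 0,"dz": 0,"yaw": 0.074,"fingers": 0},
  {"dx": 0,"dy": 0,"dz": 0,"yaw": 0.074,"fingers": 0},
  {"dx": 0,"dy": 0,"dz": 0,"yaw": 0.074,"fingers": 0},
  {"dx": 0,"dy": 0,"dz": 0,"yaw": 0.074,"fingers": 0},
  {"dx": 0.1,"dy": 0.23,"dz": -0.1,"yaw": 0,"fingers": 0},
  {"dx": 0.1,"dy": 0.23,"dz": -0.1,"yaw": 0,"fingers": 0},
  {"dx": 0.1,"dy": 0.23,"dz": -0.1,"yaw": 0,"fingers": 0},
  {"dx": 0.1,"dy": 0.23,"dz": -0.1,"yaw": 0,"fingers": 0},
  {"dx": 0,"dy": 0,"dz": 0,"yaw": 0,"fingers": 0},
  {"dx": 0,"dy": 0,"dz": 0,"yaw": 0,"fingers": 0},
])

```text
clock: 22.15
position: [0.5099, 0.1417, 0.2204]
tool_rot: [-3.142, 0.001, 2.925]
force: [-0.1, -0.8, -0.9]
grip_width: 0.0854
finger_force: 0.0
```

```bash
cat > dot.py <<'E'
from h import *
s=readout.observe();print(s["clock"],s["position"],s["tool_rot"])
for n in("wrist","top"):
    w=grab_frame(n);cv2.imwrite(n+"D.png",w);uv=proj(n,[.621,-.0045,.078],s);print(n,"exp",uv)
    h=cv2.cvtColor(w,cv2.COLOR_BGR2HSV);M=cv2.inRange(h,(8,70,50),(32,255,255));k,l,st,ce=cv2.connectedComponentsWithStats(M)
    for i in range(1,k):
        if st[i,4]>4 and np.hypot(*(ce[i]-uv))<60:print(st[i],ce[i],atz(n,ce[i],.078,s))
E
python3 dot.py
```

```text
22.15 [0.5099 0.1417 0.2204] [-3.1415  0.0006  2.9249]
wrist exp [140.7473 305.7211]
[156 265  19  49 484] [164.7955 287.2603] [0.6049 0.0272 0.078 ]
top exp [254.9414 201.3912]
[248 200  15  12  45] [253.8222 207.8222] [ 0.6011 -0.0042  0.078 ]
[254 201   3   4   9] [255.1111 202.3333] [ 0.6182 -0.0055  0.078 ]
```

Emit:
drive_tool([
  {"dx": 0.09,"dy": 0.24,"dz": -0.04,"yaw": 0,"fingers": 0},
  {"dx": 0.09,"dy": 0.24,"dz": -0.04,"yaw": 0,"fingers": 0},
  {"dx": 0.09,"dy": 0.24,"dz": -0.04,"yaw": 0,"fingers": 0},
  {"dx": 0.09,"dy": 0.24,"dz": -0.04,"yaw": 0,"fingers": 0},
  {"dx": 0.09,"dy": 0.24,"dz": -0.04,"yaw": 0,"fingers": 0},
  {"dx": 0,"dy": 0,"dz": 0,"yaw": 0,"fingers": 0},
  {"dx": 0,"dy": 0,"dz": 0,"yaw": 0,"fingers": 0},
])

```text
clock: 22.95
position: [0.4917, 0.2678, 0.2399]
tool_rot: [-3.141, -0.0, 2.924]
force: [0.1, 0.1, 0.0]
grip_width: 0.0855
finger_force: 0.0
```

```bash
python3 - <<'E'
from h import *
s=readout.observe();print(s["clock"],s["position"],s["tool_rot"])
w=grab_frame("wrist");cv2.imwrite("wL.png",w)
g=cv2.cvtColor(w,cv2.COLOR_BGR2GRAY)
e=[proj("wrist",p,s) for p in([.5895,.2628,.01],[.5065,.281,.017],[.4622,.2908,.017])];print(e)
M=(g<75).astype(np.uint8);k,l,st,ce=cv2.connectedComponentsWithStats(M)
for i in range(1,k):
    if st[i,4]>150: print(st[i],ce[i])
# handle component
i=l[int(round(e[1][1])),int(round(e[1][0]))];print("comp",i)
if i:
    ys,xs=np.nonzero(l==i);P=np.array([atz("wrist",(x,y),.017,s)[:2] for x,y in list(zip(xs,ys))[::3]])
    c=P.mean(0);u,sv,vt=np.linalg.svd(P-c,full_matrices=False);a=(P-c)@vt[0];b=(P-c)@vt[1]
    print("c",c,"dir",vt[0],np.degrees(np.arctan2(vt[0][1],vt[0][0])),"len",np.ptp(a),"wid",np.ptp(b))
E
```

```text
22.95 [0.4917 0.2678 0.2399] [-3.1408 -0.0001  2.9239]
[array([264.4314, 234.8885]), array([265.2285, 172.3573]), array([265.6485, 134.3859])]
[    0     0   314    90 14428] [110.0627  32.2845]
[316   0  57  11 374] [336.5856   3.5267]
[496 119  16  30 164] [502.6646 133.8476]
[263 132  15  77 935] [269.9305 169.1561]
[394 139  31  31 543] [409.2099 154.8435]
[464 140  27  28 284] [476.7394 153.1937]
[249 218  39  38 200] [272.135 241.37 ]
[    0   239   512   145 41881] [254.1224 333.641 ]
comp 4
c [0.5043 0.2869] dir [ 0.9694 -0.2453] -14.200069341399864 len 0.0936750028588254 wid 0.01537084975741215
```

The handle measures 94 x 15 mm at -14.2°, which puts the lens at (0.5896, 0.2653), in agreement with the top view. I'll descend to the grip point.

Emit:
drive_tool([
  {"dx": 0,"dy": 0,"dz": 0,"yaw": 0.019,"fingers": 0},
  {"dx": -0.05,"dy": 0.11,"dz": 0.2,"yaw": 0,"fingers": 0},
  {"dx": -0.055,"dy": 0.106,"dz": 0.2,"yaw": 0,"fingers": 0},
  {"dx": 0,"dy": 0,"dz": 0.2,"yaw": 0,"fingers": 0},
  {"dx": 0,"dy": 0,"dz": 0.2,"yaw": 0,"fingers": 0},
  {"dx": 0,"dy": 0,"dz": 0.2,"yaw": 0,"fingers": 0},
  {"dx": 0,"dy": 0,"dz": 0.2,"yaw": 0,"fingers": 0},
  {"dx": 0,"dy": 0,"dz": 0.2,"yaw": 0,"fingers": 0},
  {"dx": 0,"dy": 0,"dz": 0.2,"yaw": 0,"fingers": 0},
  {"dx": 0,"dy": 0,"dz": 0.2,"yaw": 0,"fingers": 0},
  {"dx": 0,"dy": 0,"dz": 0.2,"yaw": 0,"fingers": 0},
  {"dx": 0,"dy": 0,"dz": 0.2,"yaw": 0,"fingers": 0},
  {"dx": 0,"dy": 0,"dz": 0,"yaw": 0,"fingers": 0},
  {"dx": 0,"dy": 0,"dz": 0,"yaw": 0,"fingers": 0},
], squeeze=80)

```text
clock: 24.4
position: [0.5072, 0.2862, 0.0206]
tool_rot: [-3.141, 0.0, 2.893]
force: [-0.6, -0.2, -0.2]
grip_width: 0.0854
finger_force: 0.0
```

Emit:
drive_tool([
  {"dx": 0,"dy": 0,"dz": 0.1,"yaw": 0,"fingers": 0},
  {"dx": 0,"dy": 0,"dz": 0.05,"yaw": 0,"fingers": 0},
  {"dx": 0,"dy": 0,"dz": 0,"yaw": 0,"fingers": 1},
  {"dx": 0,"dy": 0,"dz": 0,"yaw": 0,"fingers": 1},
  {"dx": 0,"dy": 0,"dz": 0,"yaw": 0,"fingers": 1},
  {"dx": 0,"dy": 0,"dz": 0,"yaw": 0,"fingers": 1},
  {"dx": 0,"dy": 0,"dz": 0,"yaw": 0,"fingers": 1},
  {"dx": 0,"dy": 0,"dz": 0,"yaw": 0,"fingers": 1},
  {"dx": 0,"dy": 0,"dz": 0,"yaw": 0,"fingers": 1},
  {"dx": 0,"dy": 0,"dz": 0,"yaw": 0,"fingers": 1},
  {"dx": 0,"dy": 0,"dz": 0,"yaw": 0,"fingers": 1},
  {"dx": 0,"dy": 0,"dz": 0,"yaw": 0,"fingers": 1},
], squeeze=80)

```text
clock: 25.6
position: [0.507, 0.2871, 0.0058]
tool_rot: [3.141, 0.0, 2.894]
force: [-1.5, -0.5, 8.0]
grip_width: 0.0136
finger_force: 79.2
```

Emit:
drive_tool([
  {"dx": 0,"dy": 0,"dz": -0.03,"yaw": 0,"fingers": 1},
  {"dx": 0,"dy": 0,"dz": -0.1,"yaw": 0,"fingers": 1},
  {"dx": 0,"dy": 0,"dz": -0.2,"yaw": 0,"fingers": 1},
  {"dx": 0,"dy": 0,"dz": -0.2,"yaw": 0,"fingers": 1},
  {"dx": 0,"dy": 0,"dz": -0.2,"yaw": 0,"fingers": 1},
  {"dx": 0,"dy": 0,"dz": -0.2,"yaw": 0,"fingers": 1},
  {"dx": 0,"dy": 0,"dz": -0.2,"yaw": 0,"fingers": 1},
  {"dx": 0,"dy": 0,"dz": -0.2,"yaw": 0,"fingers": 1},
  {"dx": 0,"dy": 0,"dz": -0.2,"yaw": 0,"fingers": 1},
  {"dx": 0,"dy": 0,"dz": -0.15,"yaw": 0,"fingers": 1},
  {"dx": 0,"dy": 0,"dz": -0.05,"yaw": 0,"fingers": 1},
  {"dx": 0,"dy": 0,"dz": 0,"yaw": 0,"fingers": 1},
  {"dx": 0,"dy": 0,"dz": 0,"yaw": 0,"fingers": 1},
  {"dx": 0,"dy": 0,"dz": 0,"yaw": 0,"fingers": 1},
])

```text
clock: 27.0
position: [0.5065, 0.2868, 0.1775]
tool_rot: [-3.141, -0.001, 2.894]
force: [0.0, -0.1, -1.7]
grip_width: 0.0138
finger_force: 78.2
```

```bash
cat > lens.py <<'E'
from h import *
s=readout.observe();print(s["clock"],s["position"],s["tool_rot"],s["grip_width"],s["finger_force"],s["force"],s["moment"])
Xd=R.from_euler("xyz",s["tool_rot"]).as_matrix();d=-Xd[:,0]
L=s["position"]+.085*d+[0,0,.0042]   # nominal lens
out={}
for n in("wrist","side","top"):
    w=grab_frame(n);cv2.imwrite("L_"+n+".png",w);e=proj(n,L,s);print(n,"nominal",e)
    print("  rim exp",[proj(n,L+.027*np.array(v),s).round(1).tolist() for v in([1,0,0],[-1,0,0],[0,1,0],[0,-1,0])])
    g=cv2.cvtColor(w,cv2.COLOR_BGR2GRAY)
    M=(g<(85)).astype(np.uint8);k,l,st,ce=cv2.connectedComponentsWithStats(M)
    for i in range(1,k):
        c=st[i,:2]+st[i,2:4]/2
        if st[i,4]>20 and np.hypot(*(c-e))<(60 if n=="wrist" else 40):print("  ",st[i],c)
E
python3 lens.py
```

```text
27.0 [0.5065 0.2868 0.1775] [-3.1406 -0.0008  2.8945] 0.013774127046053852 78.21338295936584 [ 0.0171 -0.1126 -1.7478] [-0.0051 -0.0168  0.0531]
wrist nominal [251.3527 385.7057]
  rim exp [[262.6, 420.9], [239.1, 347.5], [298.2, 376.3], [205.5, 394.9]]
side nominal [274.4366 214.5727]
  rim exp [[261.5, 213.8], [287.4, 215.4], [273.8, 220.6], [275.0, 208.9]]
   [293 215  15   9  95] [300.5 219.5]
top nominal [156.1796 190.6725]
  rim exp [[158.2, 181.2], [154.1, 200.3], [146.5, 189.1], [165.9, 192.2]]
   [141 147  11  11  91] [146.5 152.5]
   [174 157  11  11  86] [179.5 162.5]
   [ 107  160   51   77 1229] [132.5 198.5]
```

I've used all ten pictures, so from here I'll measure the lens by differencing against the earlier frames.

```bash
cat > rim.py <<'E'
from h import *
import sys
from scipy.optimize import least_squares
def diffmask(n,e,k,ref):
    a=cv2.imread("L_"+n+".png").astype(int);b=cv2.imread(ref).astype(int)
    D=(abs(a-b).max(2)>22).astype(np.uint8);o=np.zeros_like(D);u,v=e.astype(int);o[v-k:v+k,u-k:u+k]=D[v-k:v+k,u-k:u+k]
    return o
s=readout.observe();d=-R.from_euler("xyz",s["tool_rot"]).as_matrix()[:,0];L=s["position"]+.085*d+[0,0,.0042]
for n,ref in(("side","side_raw.png"),("top","top_raw.png")):
    e=proj(n,L);o=diffmask(n,e,26,ref)
    print(n,e.round(1))
    ys,xs=np.nonzero(o);
    for y in range(ys.min(),ys.max()+1,1):
        print(y,"".join("#" if c else "." for c in o[y,int(e[0])-26:int(e[0])+26]))
    print("cols from",int(e[0])-26)
E
python3 rim.py
```

```text
side [274.4 214.5]
201 .................#####..............................
202 ..............##.#####..............................
203 ............#############...........................
204 ...........###.....#######..........................
205 ...........###########.#.###........................
206 ...........############..###........................
207 ...........##################.......................
208 ...........########################.................
209 ..........###########################...............
210 ..........###########........#########..............
211 ..........#########..............######.............
212 ..........#######.....#............####.............
213 ..........######.....###...#####....###.............
214 ..........#######..######..########.###.......####..
215 ..........########..#####.#########.##.......#######
216 ..........##########..###########.####.......#######
217 ..........############...........#####......########
218 ..........######################.#####.....#########
219 ...........#####################.#####.....########
[... 1570 characters left out ...]
..
204 ############.....######.........##............###...
205 ############....#######.........###..........###....
206 #############...#######..........###........####....
207 #############..########...........###....######.....
208 #############..#######............############......
209 ######################............###########.......
210 #####################.............####...#..........
211 #####################............####...............
212 ####################...........######...............
213 ####################...........######...............
214 ###################............######...............
215 ###################...........#######...............
cols from 130
```

Emit:
drive_tool([
  {"dx": -0.04,"dy": -0.1,"dz": 0,"yaw": 0,"fingers": 1},
  {"dx": -0.077,"dy": -0.21,"dz": 0,"yaw": 0,"fingers": 1},
  {"dx": -0.077,"dy": -0.21,"dz": 0,"yaw": 0,"fingers": 1},
  {"dx": -0.077,"dy": -0.21,"dz": 0,"yaw": 0,"fingers": 1},
  {"dx": -0.077,"dy": -0.21,"dz": 0,"yaw": 0,"fingers": 1},
  {"dx": -0.077,"dy": -0.21,"dz": 0,"yaw": 0,"fingers": 1},
  {"dx": -0.077,"dy": -0.21,"dz": 0,"yaw": 0,"fingers": 1},
  {"dx": -0.077,"dy": -0.21,"dz": 0,"yaw": 0,"fingers": 1},
  {"dx": -0.077,"dy": -0.21,"dz": 0,"yaw": 0,"fingers": 1},
  {"dx": -0.077,"dy": -0.21,"dz": 0,"yaw": 0,"fingers": 1},
  {"dx": -0.077,"dy": -0.21,"dz": 0,"yaw": 0,"fingers": 1},
  {"dx": -0.077,"dy": -0.21,"dz": 0,"yaw": 0,"fingers": 1},
  {"dx": -0.04,"dy": -0.12,"dz": 0,"yaw": 0,"fingers": 1},
  {"dx": 0,"dy": 0,"dz": 0.1,"yaw": 0,"fingers": 1},
  {"dx": 0,"dy": 0,"dz": 0.087,"yaw": 0,"fingers": 1},
  {"dx": 0,"dy": 0,"dz": 0,"yaw": 0,"fingers": 1},
  {"dx": 0,"dy": 0,"dz": 0,"yaw": 0,"fingers": 1},
  {"dx": 0,"dy": 0,"dz": 0,"yaw": 0,"fingers": 1},
])

```text
clock: 28.95
position: [0.5349, 0.0196, 0.1597]
tool_rot: [3.142, 0.0, 2.895]
force: [0.1, 0.8, -1.1]
grip_width: 0.0137
finger_force: 78.3
```

```bash
cat > fin.py <<'E'
from h import *
s=readout.observe();print(s["clock"],s["position"],s["tool_rot"],s["grip_width"])
d=-R.from_euler("xyz",s["tool_rot"]).as_matrix()[:,0];L=s["position"]+.085*d+[0,0,.0042]
print("nominal lens",L)
for n,ref in(("side","sideF.png"),("top","top_raw.png")):
    a=grab_frame(n);cv2.imwrite("L_"+n+".png",a);b=cv2.imread(ref).astype(int)
    e=proj(n,L);u,v=e.astype(int);D=abs(a.astype(int)-b).max(2)>22
    print(n,e.round(1),"over cap",proj(n,[.6185,-.005,.163]).round(1),"cols from",u-24)
    for y in range(v-14,v+15): print(y,"".join("#" if c else "." for c in D[y,u-24:u+24]))
    h=cv2.cvtColor(a,cv2.COLOR_BGR2HSV);M=cv2.inRange(h,(0,110,60),(7,255,255))|cv2.inRange(h,(172,110,60),(180,255,255))
    c=proj(n,[.699,-.0035,.163]);U,V=c.astype(int);ys,xs=np.nonzero(M[V-10:V+11,U-10:U+11]);
    if len(xs):print("red",xs.mean()+U-10,ys.mean()+V-10,ys.min()+V-10,ys.max()+V-10,"exp axis@.163",c)
E
python3 fin.py
```

```text
28.95 [0.5349 0.0196 0.1597] [3.1415 0.     2.8954] 0.013682965800305695
nominal lens [ 0.6174 -0.0011  0.1639]
side [268.3 174.9] over cap [268.  174.7] cols from 244
160 ................................................
161 ................................................
162 ................................................
163 ................................................
164 ................................................
165 ................................................
166 ................................................
167 ................................................
168 ................................................
169 ...................#########....................
170 ................################................
171 ...............##################...............
172 ..............####################..............
173 ..............#####..........######.............
174 ..............####...######....###.....#####....
175 ..............#####.##########..#.####.#########
176 ..............######.#########...###############
177 ..............#######..###.
[... 1663 characters left out ...]
#################################.
201 ###############################################.
202 ##################.############################.
203 ##################.############################.
204 ###############################################.
205 ####################..########################..
206 ##################.##..####.##################..
207 ##################.###.....###################..
208 ###############################..#.###########..
209 ###############.###.##########..#..#.#########..
210 ####################.########...#.....########..
211 ####################.#..#..#..........########..
red 258.6666666666667 172.66666666666666 172 173 exp axis@.163 [259.5647 169.2598]
```

```bash
python3 - <<'E'
from h import *
a=cv2.imread("side_raw.png").astype(int)
r=(a[...,2]-a[...,:2].max(2))
for y in range(160,182):print(y,r[y,231:247].tolist())
for z in(.155,.160,.165,.17):print(z,proj("side",[.699,.0105,z]).round(2))
s=readout.observe();w=grab_frame("wrist");cv2.imwrite("wfin.png",w);g=cv2.cvtColor(w,cv2.COLOR_BGR2GRAY)
d=-R.from_euler("xyz",s["tool_rot"]).as_matrix()[:,0]
for k in(.03,.045,.058,.065,.085):print(k,proj("wrist",s["position"]+k*d+[0,0,.0102],s).round(1))
for y in range(292,384,7):print(y,g[y,200:304:4].tolist())
E
```

```text
160 [5, 5, 1, 4, 1, 0, 0, 3, 1, -1, 0, 5, 2, 4, 2, 5]
161 [3, 3, 4, 4, 0, 0, 1, -2, 1, 0, 1, 3, 5, 0, 2, 13]
162 [4, 3, 6, 2, 1, 1, 1, 1, -1, 1, 0, 4, 0, 5, 2, 22]
163 [2, -1, 2, 2, -2, -1, 0, 1, 2, 1, 3, 5, 3, 7, 2, 10]
164 [9, 9, 7, 9, 5, 3, 0, 0, 2, 1, 3, 4, 2, 7, 0, 8]
165 [15, 16, 20, 16, 14, 6, 1, 2, -2, 3, 1, 7, 3, 6, 1, 7]
166 [19, 22, 23, 25, 19, 7, 2, -2, 0, 4, 0, 2, 1, 1, 2, 16]
167 [19, 22, 19, 17, 14, 5, 1, 0, 0, 0, 0, 1, 1, 6, 3, 9]
168 [21, 22, 17, 12, 4, 3, 0, 0, 5, 0, 4, 6, 0, -1, -2, 2]
169 [19, 19, 8, 6, -2, 0, 1, -3, 2, 0, 2, 1, -3, 1, 1, -3]
170 [12, 9, 5, 2, 0, 2, -3, 1, -1, -1, -1, 2, 5, 0, 0, -3]
171 [4, 7, 14, 17, 5, 0, -6, -1, -2, 0, 6, 14, 21, 13, 3, 2]
172 [3, 12, 39, 52, 38, 32, 31, 28, 34, 30, 44, 47, 35, 17, 5, 1]
173 [8, 18, 52, 75, 82, 87, 87, 90, 89, 82, 80, 66, 33, 11, 4, -1]
174 [15, 17, 28, 59, 75, 83, 87, 102, 96, 79, 64, 43, 15, 2, 4, 1]
175 [15, 16, 12, 19, 32, 38, 41, 51, 52, 37, 25, 12, 4, 4, 5, 3]
176 [17, 15, 11, 9, 9, 7, 1, 1, 2, 0, 0, 1, 3, 5, 2, 0]
177 [12, 12, 10, 6, 2, -6, 0, -4, -2, -1, 2, 2, 3, 6, 3, 5]
178 [1, 2, 1, 0, -2, 1, -1, 0,
[... 1213 characters left out ...]
1, 18, 20, 17, 19, 19, 18, 21, 23, 21, 19, 19]
348 [23, 23, 20, 20, 22, 19, 19, 21, 22, 21, 22, 22, 20, 20, 22, 22, 21, 20, 22, 21, 20, 23, 22, 21, 21, 20]
355 [19, 20, 19, 17, 17, 19, 21, 19, 22, 22, 21, 20, 21, 20, 22, 19, 19, 20, 20, 23, 22, 21, 21, 19, 16, 16]
362 [19, 20, 18, 20, 18, 18, 20, 23, 21, 22, 23, 18, 19, 20, 21, 22, 20, 22, 23, 22, 21, 20, 25, 18, 19, 19]
369 [21, 20, 19, 19, 19, 21, 22, 21, 21, 20, 21, 20, 21, 22, 20, 19, 20, 21, 20, 21, 20, 19, 24, 22, 22, 18]
376 [22, 20, 18, 20, 20, 22, 22, 21, 21, 21, 21, 20, 20, 21, 24, 19, 20, 20, 21, 21, 22, 18, 24, 24, 20, 20]
383 [20, 18, 21, 21, 19, 20, 22, 21, 22, 23, 21, 22, 22, 21, 21, 22, 21, 20, 22, 22, 21, 21, 23, 24, 21, 20]
```

```bash
python3 - <<'E'
from h import *
g=cv2.cvtColor(cv2.imread("L_top.png"),cv2.COLOR_BGR2GRAY)
print("     "+" ".join(f"{c:3d}" for c in range(238,274)))
for y in range(182,214):print(y," ".join(f"{c:3d}" for c in g[y,238:274]))
for z in(.163,.167):print(z,proj("top",[.6845,-.004,z]))
for y in(-.001,-.0045):print(proj("top",[.618,y,.164]),proj("top",[.618,y+.027,.164]),proj("top",[.618,y-.027,.164]),proj("top",[.645,y,.17]))
E
```

```text
238 239 240 241 242 243 244 245 246 247 248 249 250 251 252 253 254 255 256 257 258 259 260 261 262 263 264 265 266 267 268 269 270 271 272 273
182 102  98  99  98  96  92  96  89  94  94  91  90  90  87  87  85  87  85  81  85  93  86  86  83  80  87  90  86  88  86  86  85  87  88  85 124
183 101 102 101  99 102 101 102  97 100 101  98  97  95  94  93  94  93  90  90  89  86  86  91  79  85  92  96  95  91  91  93  91  93  91  89 132
184 105 106 102 107 106 104 103 102  97 104 100 101 100  97 100  97  97  97  94  93  93  88  97  95  97  99  98 100  99  97  96  94  95  96  94 141
185 113 111 108 109 109 108 106 107 106 106 104 105 103 103 101 101 100 101  97  99  97  95  99  95 100 103 102 103  98 103 100 100 103  99  99 143
186 111 112 111 109 109 107 109 109 108 106 106 109 108 105 104 107 104 105 102 100 103 100 109  89 104 104 105 103 106 104 103 103 101 101 104 150
187 112 114 115 113 112 109 111 113 112 109 109 110 108 107 110 110 104 107 105 105 106 108 114  88 102 105 102 103 101 105 102 103 105 102 108 129
188 114 115 112 114 115 112 114 111 110 111 112 112 108 110 110 110 
[... 3291 characters left out ...]
 117 119 113 117 118 117 117  89  59  45  43
211 103 101 104 103 103 105 104 107 109 106 106 108 109 107 105 111 108 111 110  94 117 121 121 119 117 118 119 116 116 117 117 118  88  60  48  41
212 100 101 104 103 103 105 106 107 105 106 107 109 104 110 108 109 110 108 109  95 118 120 120 119 120 119 118 118 118 118 119 124  87  57  49  45
213 101 102 102 102 104 105 106 105 108 106 106 107 111 107 109 108 106 109 111 104 121 121 122 121 119 119 116 119 119 119 119 140  95  52  43  37
0.163 [258.9541 174.2056]
0.167 [259.0021 173.8541]
[254.2347 196.8888] [244.6359 195.3631] [263.847  198.4165] [255.7935 187.0484]
[255.48   197.0867] [245.8794 195.5608] [265.094  198.6147] [257.0395 187.2456]
```

```bash
python3 - <<'E'
from h import *
g=cv2.cvtColor(cv2.imread("wfin.png"),cv2.COLOR_BGR2GRAY)
for y in range(300,333,4):print(y,g[y,228:246].tolist(),g[y,258:276].tolist())
s=readout.observe();Rm=R.from_euler("xyz",s["tool_rot"]).as_matrix();d=-Rm[:,0]
for k in(.027,.04):
  for o in(-.008,.008):print(k,o,proj("wrist",s["position"]+k*d+Rm[:,1]*o+[0,0,.0112],s).round(1))
E
```

```text
300 [22, 20, 20, 29, 34, 39, 39, 35, 31, 29, 26, 27, 25, 25, 25, 25, 25, 26] [25, 24, 24, 23, 22, 22, 20, 19, 20, 17, 20, 27, 34, 39, 38, 37, 34, 29]
304 [23, 24, 33, 46, 46, 42, 39, 39, 43, 40, 32, 26, 26, 25, 27, 24, 27, 26] [26, 25, 25, 24, 22, 21, 19, 20, 19, 18, 26, 36, 39, 40, 41, 45, 48, 42]
308 [22, 31, 60, 82, 72, 51, 41, 44, 49, 46, 34, 26, 26, 24, 23, 25, 26, 24] [27, 25, 24, 23, 23, 22, 22, 19, 19, 20, 37, 49, 46, 41, 45, 66, 83, 70]
312 [26, 38, 70, 95, 96, 84, 74, 70, 65, 52, 35, 27, 26, 25, 27, 25, 26, 26] [24, 25, 24, 22, 22, 20, 21, 20, 19, 24, 45, 66, 74, 75, 74, 77, 77, 63]
316 [35, 66, 97, 112, 118, 118, 118, 114, 105, 84, 54, 34, 26, 25, 26, 26, 27, 25] [26, 25, 24, 24, 25, 19, 20, 19, 17, 19, 28, 38, 46, 45, 46, 44, 43, 41]
320 [36, 67, 101, 114, 118, 120, 119, 119, 113, 95, 63, 36, 26, 25, 24, 26, 27, 26] [26, 26, 26, 24, 24, 22, 20, 19, 16, 20, 37, 52, 61, 62, 61, 59, 57, 53]
324 [35, 67, 100, 115, 117, 119, 117, 118, 111, 94, 62, 35, 26, 27, 24, 25, 25, 26] [25, 24, 25, 23, 23, 22, 19, 19, 18, 26, 45, 62, 70, 71, 71, 68, 68, 62]
328 [37, 68, 100, 115, 118, 119, 118, 117, 115, 103, 75, 46, 28, 25, 26, 26, 25, 25] [22, 24, 23, 24, 23, 22, 22, 21, 22, 36, 56, 72, 79, 80, 80, 78, 75, 68]
332 [22, 23, 29, 33, 35, 40, 44, 50, 57, 61, 53, 40, 29, 23, 25, 24, 25, 25] [24, 23, 24, 23, 22, 22, 21, 25, 36, 50, 57, 53, 48, 41, 35, 31, 27, 26]
0.027 -0.008 [234.9 305. ]
0.027 0.008 [267.4 305. ]
0.04 -0.008 [235.3 327.3]
0.04 0.008 [267.1 327.3]
```

The side view agrees with the nominal lens pose and shows it level. The red line refines to z≈0.167, and comparing positions within the same camera puts the cap about 1.5 mm toward -y of the lens. I'll make that final trim.

Emit:
drive_tool([
  {"dx": 0,"dy": -0.015,"dz": -0.03,"yaw": 0,"fingers": 1},
  {"dx": 0,"dy": 0,"dz": 0,"yaw": 0,"fingers": 1},
  {"dx": 0,"dy": 0,"dz": 0,"yaw": 0,"fingers": 1},
  {"dx": 0,"dy": 0,"dz": 0,"yaw": 0,"fingers": 1},
  {"dx": 0,"dy": 0,"dz": 0,"yaw": 0,"fingers": 1},
])

```text
clock: 29.6
position: [0.5345, 0.0175, 0.1626]
tool_rot: [-3.142, -0.0, 2.894]
force: [0.4, 0.2, -0.7]
grip_width: 0.0134
finger_force: 78.3
```

```bash
python3 fin.py | sed -n '1,25p'; python3 chk.py | tail -5
```

```text
29.6 [0.5345 0.0175 0.1626] [-3.1416 -0.      2.8944] 0.01341172481673234
nominal lens [ 0.6169 -0.0033  0.1668]
side [268.6 173.7] over cap [268.  174.7] cols from 244
159 ................................................
160 ................................................
161 ................................................
162 ................................................
163 ................................................
164 ................................................
165 ................................................
166 ................................................
167 ................................................
168 ...................##########...................
169 ................################................
170 ...............###################..............
171 ..............#####################.............
172 ..............####............#####.............
173 ..............####......#......####....########.
174 ..............######....#.....####....##########
175 ..............#######.........###.#....#########
176 ...............######........###.#####.#########
177 ...............######............#####.#########
178 .................###........#..........#########
179 ............................................####
180 ................................................
203 267 268 | 205 259 260 | 207 259 275 | 209 259 274 | 211 259 274 | 213 259 274 | 215 259 274 | 217 259 273 | 219 259 274 | 221 260 272 | 
exp z 0.028 [256.8849 215.3992] [273.7595 223.2438]

exp z 0.078 [257.3469 199.6229] [274.5179 207.0133]
dark 156 268.4230769230769 200.96794871794873 195 207
```

```bash
python3 -c "
from workcell import workorder
print(workorder.job_done())"
```

```text
the job is handed in; nothing more can be done
None
```

The job is handed in (no verdict shown): the cap sits mouth down and upright on the peg, dark face up, and the arm is holding the lens level over it, centred to within about 3 mm at the red line's height, z ≈ 0.167 m.

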